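# Unload the bead mould, lean the boards to cool, close the mould

## Robot

A 6-joint arm with a two-finger parallel gripper is mounted at the origin on the work surface. World frame = base frame: x ahead of the robot, y to its left, z up, the work surface at z = 0. Lengths are in mm, angles in rad, forces in N, time in s.
With the tool pointing down it reaches from about 400 to 925 mm from the base axis. Payload 12.5 kg.
Tool frame: the origin (TCP) lies at the centre of the arm's flange, where the gripper is bolted on; the fingertips stand 190 mm ahead of it and the grasp point (between the pads) lies env.grip_point_offset ahead of it (env.grip_point_offset is the distance from the TCP to the grasp point, in mm); z points along the fingers, x is the direction in which the jaws open and shut, and the axes are right-handed (so a half turn about z gives the same grasp; the last joint's range is limited). The gripper opens to 95 mm and grips with 3 to 60 N. Pads are 20 mm wide; open, the fingers measure 119 mm over their backs; the gripper's body (75 mm by 180 mm) begins 59 mm behind the grasp point.
Start: joints at [-1.347, 0.491, 1.559, -0, 1.092, -0.106], TCP at [202.428, -591.31, 404.761] pointing down, gripper open.
Joint ranges: [-3.1, 3.1], [-0.84, 2.19], [0.05, 2.79], [-1.13, 4.28], [0.06, 2.93], [-2.69, 2.69]. Speed limits (rad/s): [2.22, 2.22, 2.79, 3.14, 3.14, 3.14].

## Interface

Orientations are given as [roll, pitch, yaw] about the fixed x, y, z axes, in that order (R = Rz(yaw) Ry(pitch) Rx(roll)).
In Python, from cell import state, read_camera, camera_model, job_done, env gives the robot as it stands.
- The arm moves only by the tool arm_command, never from a script. Its argument "steps" is a list of rows, each a list of 6 numbers: the shift along the tool's x, y, z in cm, then the turn, a rotation vector about the tool's x, y, z in degrees. In form: [[dx, dy, dz, rx, ry, rz], ...]. A call has 1 to 12 rows; each row is the pose to reach, as a shift and turn from the pose commanded when the call began, along the tool's axes at that moment; what a row does not reach only later rows make up. A row lasts 1/12 s, in which the tool goes at most 41.7 mm and 7.16 degrees, less where a joint would pass 70% of its speed; a pose out of reach is approached as far as the arm can. A call with a gripper value outside its range is refused whole. "jaw" is the finger opening in cm, from 0 to 9.51, set as the call begins (left out, the last holds). The fingers move at their own pace and stop on an object; the grip force is fixed at half the most. Time passes only in rows, so rows that repeat a pose let the fingers close. It gives the time, the measured TCP pose, the force and the opening at its end, in the units of the state.
- state(): the state, without advancing time (a new reading comes with each control period).
- read_camera(name): name is "scene" or "top"; returns the picture (420x560x3 uint8, red, green, blue); there is no depth.
- camera_model(name): a dict with "K" (3x3 intrinsics, pixels), "k1" (the pictures are not rectified: a ray, as slopes to the right and down, at radius r is drawn at 1 + k1 r^2 times it, then the intrinsics apply), "xyz" and "rotation" of the camera in the world. Camera axes: x right, y up, looking along -z (the intrinsics and any distortion apply to the point x, -y, -z); pixel columns grow to the right and rows downward; lengths in mm; the calibration is good to about 2 mm. A picture is of the moment at which its call begins. camera_model takes no time and is no camera call.
- job_done(): hands the job in, once; it reports no verdict.
The state is a dict: "t": time; "joints": joint angles; "qvel": joint speeds; "tau": joint torques, N m; "eef_pos": TCP position; "tcp_rot": TCP orientation; "ft_force": force on the tool from outside, world axes, zero at the start; "moment": the same for the moment, N m; "opening": opening from 0.0 (shut) to 1.0 (fully open).
Only numpy, scipy, OpenCV 4.12 (cv2) and the standard library are available. Lean on these libraries where they do the work, as an engineer would, in place of code of your own. Each camera call takes 0.05 s, during which the arm holds its last target. There are 200 camera calls.

## Task

The heated bead mould is to be emptied and closed for the next batch. Turn its isolator switch fully off before you handle any board or the mould's top plate; then lean every bead board at a slant on the cooling rail, side by side, foot behind the front lip and back resting on the steel bar, and lower the top plate level onto the two guide pins until it sits flat and fully home. Last, with all of that in place, turn the switch fully on again; do not knock over the wooden cup.

Things in the scene. Friction and masses are not known exactly. Their poses are not given: they have to be found in the camera images.
- board_a_mid (a point): Hardwood slab, 130 long x 50 wide x 16 mm thick, 0.12 kg, five dark half beads set 2 mm proud in one face. Point: its middle, half-way up; x along the length, y the width, z out of the bead face. Either face may face out. Always there: starts flat on the lower mould half, between the pins.
- board_d_mid (a point): Hardwood slab, 130 long x 50 wide x 16 mm thick, 0.12 kg, five dark half beads set 2 mm proud in one face. Point: its middle, half-way up; x along the length, y the width, z out of the bead face. Either face may face out. Always there: starts lying flat crosswise on top of board_a.
- board_b_mid (a point): Hardwood slab, 130 long x 50 wide x 16 mm thick, 0.12 kg, five dark half beads set 2 mm proud in one face. Point: its middle, half-way up; x along the length, y the width, z out of the bead face. Either face may face out. If present it starts flat on the table at the left front.
- board_c_mid (a point): Hardwood slab, 130 long x 50 wide x 16 mm thick, 0.12 kg, five dark half beads set 2 mm proud in one face. Point: its middle, half-way up; x along the length, y the width, z out of the bead face. Either face may face out. If present it starts flat on the table at the right front.
- rail_rack: Wooden rack for up to 4 boards side by side about 95 apart, 380 wide (y). Origin under its middle, on the table; x away from the robot. Base x -60..70, its top at z 10; front lip to z 25, inner face x -45. Steel bar along y, 12 thick, centre x 41.9, z 66.5; end posts 12 thick at y +-184, to z 76. A board leaning foot behind lip, back on bar, slants 40 deg, top end away from the robot, its middle at x 10, z 58 (mm).
- mould_top (a point): Middle of the flat top of the fixed lower mould half, an aluminium block 204 long (y) x 84 wide (x) x 30 mm high. Two steel guide pins, 12 mm thick, stand 28 mm above this face at x = 0, y = +-80 mm; their top 6 mm taper to 6 mm. z is up.
- plate_lug (a point): Middle of the black grip lug of the loose mould top plate: aluminium, 204 (y) x 84 (x) x 12 mm, about 0.5 kg, starts flat on the table; 14.5 mm through holes at x = 0, y = +-80 mm. The lug, 70 long (y) x 16 wide (x) x 30 mm high, stands on its middle. This point is half-way up the lug, 27 mm over the plate's underside (so over the mould's top when home). Either way round fits.
- switch (a joint): Angle of the isolator's rotary handle, rad: 0 = fully off, 1.2 = fully on, hard stops at both ends; stays where left (friction about 0.12 N m). Grows anticlockwise seen from above. At 0 the bar lies square with the isolator box, its white end mark towards the robot.
- switch_bar (a point): Middle of the black bar of the rotary handle, half-way up the bar, on the vertical turning axis. The bar is 76 mm long, 16 mm wide, 30 mm high; its top is 100 mm above the table. x runs along the bar and turns with it. The fixed grey isolator box below is 90 x 90 mm, 58 mm high.
- cup: Loose turned wooden cup, 56 mm across, 75 mm high, a bystander at the right; origin in the middle of its underside.
Not all that is in view belongs to the job. What is meant by the part that bears switch is not blue, and is the larger of those in its own colour.

How it is judged:
By the outcome, as a careful person would: the job done as asked, in the order asked, and still so for the second after the job is handed in, with the robot touching nothing.
Of board_b, board_c only 1 to 2 are there at a start; the rules pass over those that are not, and their reading is None.
At some moment in a run one of top_plate, board_b, board_c may be knocked a few centimetres aside while the robot is not near it.
Once in a run the grip may slacken for a moment while it holds something.
It also fails if it takes over 210 s, if anything falls off the work surface, if the arm or the gripper's body presses on something with over 40 N, if the wrist force passes 120 N, or if a joint passes its speed limit or range.

## Working session

There is one attempt and no reset: what is moved stays moved. The work goes in short steps, Python scripts to look and compute and a tool call to move; the robot and the scene stay as the last step left them, time stands still between calls to the robot, and variables do not carry over. Pictures are saved under pics/ and viewed, about 12 in all and at most 16, crops included, and the job is handed in when it is done.

Besides the shell and the picture viewer there is one more tool, called after "Call:" in YAML: its name, and indented under it one key for each argument. arm_command: Moves the arm, as the interface text tells. Its arguments: {"type":"object","properties":{"steps":{"type":"array"},"jaw":{"type":"number"}},"required":["steps"]}

```bash
ls; mkdir -p pics; python3 - <<'E'
from cell import state, read_camera, camera_model, env
import cv2
for n in("scene","top"):
    im=read_camera(n); cv2.imwrite(f"pics/{n}0.png",im[:,:,::-1]); m=camera_model(n); print(n,m)
print(env.grip_point_offset, state())
E
```

```text
pics
scene {'K': array([[522.91045186,   0.        , 275.50448847],
       [  0.        , 522.91045186, 216.09599976],
       [  0.        ,   0.        ,   1.        ]]), 'k1': -0.059735080684216915, 'xyz': array([1295.69940846, -155.02724059,  855.40862518]), 'rotation': array([0.82672262, 0.01308097, 1.44377854])}
top {'K': array([[496.18699338,   0.        , 276.62661015],
       [  0.        , 496.18699338, 211.57203501],
       [  0.        ,   0.        ,   1.        ]]), 'k1': -0.03244174324952633, 'xyz': array([ 300.68720362,  -46.10278402, 1503.47817528]), 'rotation': array([ 0.09338303, -0.01714442, -1.57972056])}
171.3 {'t': 0.1, 'joints': array([-1.34658134e+00,  4.91500861e-01,  1.55935833e+00,  1.55450524e-05,
        1.09167457e+00, -1.05595906e-01]), 'qvel': array([-0.00156165, -0.00215025, -0.0005634 ,  0.00016808, -0.00076155,
        0.00035553]), 'tau': array([ 4.45623838e-03, -6.13620114e+01, -2.58606058e+01,  6.93661650e-02,
        4.70131938e-02, -5.04421405e-05]), 'eef_pos': array([ 202.43674469, -591.29162939,  404.22950354]), 'tcp_rot': array([-3.14147975e+00,  9.34412219e-04, -1.24099255e+00]), 'ft_force': array([ 0.27849933,  0.32982513, -0.05961279]), 'moment': array([-0.01975534, -0.04078018,  0.00057813]), 'opening': 0.9971291412795342}
```

View pics/scene0.png

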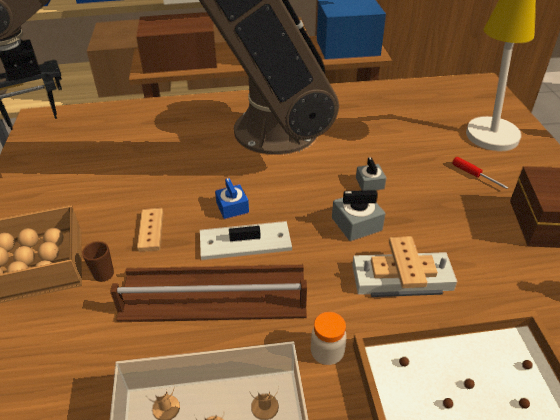

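View pics/top0.png

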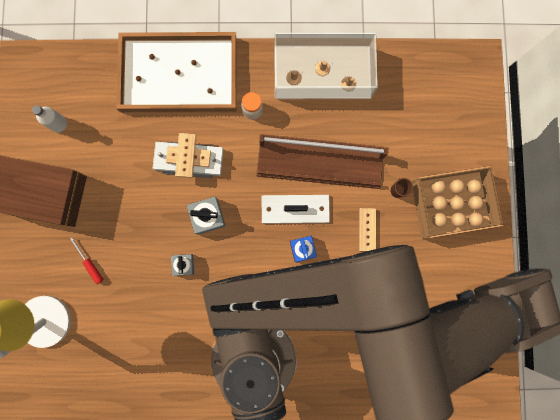

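The pictures show the isolator (large grey) at top (206,214), the mould with boards a and d at (188,158), the plate at (296,209), the rack at (321,162), board_c at (368,229) and the cup at (402,188). There is no board at the left front.

```bash
cat > h.py <<'E'
import numpy as np, cv2
from scipy.spatial.transform import Rotation as R
from cell import state, read_camera, camera_model, env
def cam(n):
    m=camera_model(n); return m["K"],m["k1"],m["xyz"],R.from_euler("xyz",m["rotation"]).as_matrix()
def ray(n,p):
    K,k1,c,M=cam(n); p=np.atleast_2d(np.float64(p))
    q=cv2.undistortPoints(p.reshape(-1,1,2),K,np.array([k1,0,0,0,0.])).reshape(-1,2)
    return c,np.c_[q[:,0],-q[:,1],-np.ones(len(q))]@M.T
def plane(n,p,z):
    c,d=ray(n,p); return c+d*((z-c[2])/d[:,2])[:,None]
def proj(n,X):
    K,k1,c,M=cam(n); X=np.atleast_2d(np.float64(X)); v=(X-c)@M; s=np.c_[v[:,0],-v[:,1]]/-v[:,2:]
    r2=(s**2).sum(1,keepdims=True); s=s*(1+k1*r2); return s@K[:2,:2].T+K[:2,2]
def tri(p1,p2,n1="top",n2="scene"):
    a,d=ray(n1,p1);b,e=ray(n2,p2);d=d[0];e=e[0]
    t=np.linalg.lstsq(np.c_[d,-e],b-a,rcond=None)[0]; P,Q=a+t[0]*d,b+t[1]*e
    return (P+Q)/2,np.linalg.norm(P-Q)
def shot(n,f=None):
    im=read_camera(n)[:,:,::-1].copy()
    if f: cv2.imwrite(f"pics/{f}.png",im)
    return im
def tool(p,yaw_jaw):  # steps (cm,deg) from now to a grasp point p (mm), tool down, jaw axis along yaw
    s=state(); M=R.from_euler("xyz",s["tcp_rot"]).as_matrix()
    y=s["tcp_rot"][2]; t=y+(yaw_jaw-y+np.pi/2)%np.pi-np.pi/2
    N=R.from_euler("xyz",[np.pi,0,t]).as_matrix(); q=np.array(p)-N[:,2]*env.grip_point_offset
    print("now",s["eef_pos"].round(1),"->",q.round(1),"shift cm",(M.T@(q-s["eef_pos"])/10).round(2),"rot",np.degrees(R.from_matrix(M.T@N).as_rotvec()).round(2))
E
python3 - <<'E'
from h import *
t=cv2.imread("pics/top0.png"); s=cv2.imread("pics/scene0.png")
c=cv2.resize(t[120:280,140:410],None,fx=2.9,fy=2.9,interpolation=cv2.INTER_CUBIC); cv2.imwrite("pics/tc.png",c)
c=cv2.resize(s[145:320,110:470],None,fx=2.2,fy=2.2,interpolation=cv2.INTER_CUBIC); cv2.imwrite("pics/sc.png",c)
E
```

```text
(no output)
```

View pics/tc.png

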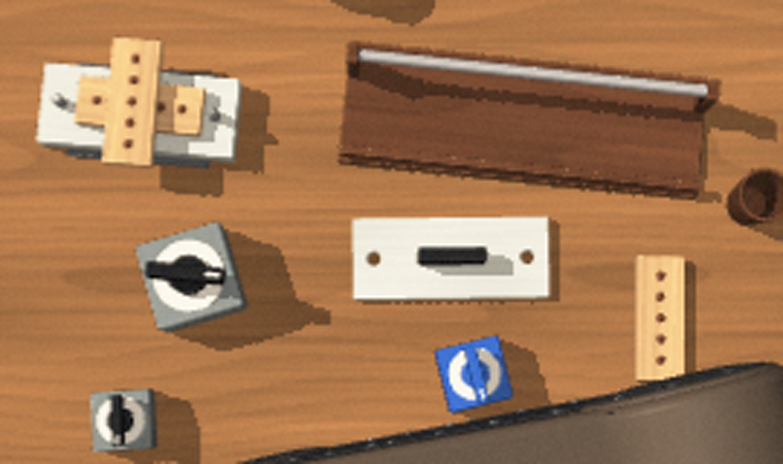

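View pics/sc.png

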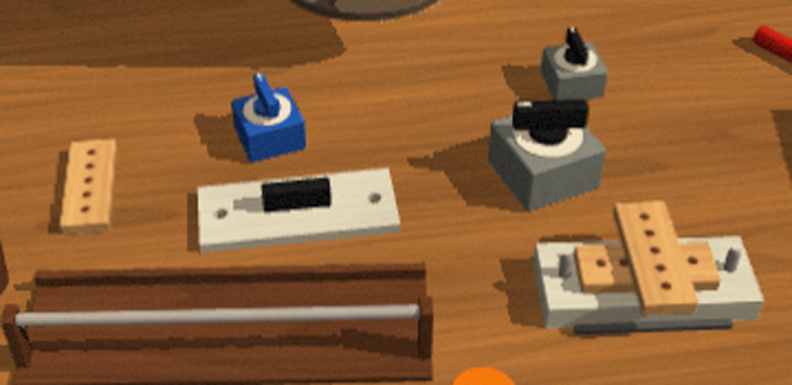

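```bash
python3 - <<'E'
from h import *
t=cv2.imread("pics/top0.png"); hsv=cv2.cvtColor(t,cv2.COLOR_BGR2HSV)
def rect(name,mask,box,z):
    m=np.zeros(mask.shape,np.uint8); x0,y0,x1,y1=box; m[y0:y1,x0:x1]=mask[y0:y1,x0:x1]
    cs,_=cv2.findContours(m,cv2.RETR_EXTERNAL,cv2.CHAIN_APPROX_NONE); 
    c=max(cs,key=cv2.contourArea).reshape(-1,2)
    P=plane("top",c,z)[:,:2].astype(np.float32); r=cv2.minAreaRect(P); print(name,np.round(r[0],1),np.round(r[1],1),"ang",round(r[2],1), "px",c.mean(0).round(1))
H,S,V=[hsv[:,:,i] for i in range(3)]
white=((S<45)&(V>150)).astype(np.uint8)*255
rect("plate",white,(255,190,335,228),12)
rect("mould",white,(148,135,230,180),30)
dark=((V<50)).astype(np.uint8)*255
rect("lug",dark,(275,200,315,218),42)
rect("bar",dark,(188,205,220,222),100)
wood=((H>10)&(H<25)&(V>185)&(S>60)).astype(np.uint8)*255
rect("boardc",wood,(350,200,385,253),16)
rect("boardd",wood,(170,130,205,180),62)
f=lambda L:np.array(L)/2.9+[140,120]
g=lambda L:np.array(L)/2.2+[110,145]
print("mould corners tri", [tri(f(a),g(b)) for a,b in [((44,63),(762,300)),((241,80),(548,318)),((237,159),(538,240)),((37,141),(742,237))]])
print("holes",plane("top",f([(373,258),(527,257)]),12).round(1))
print("d corners",[tri(f(a),g(b)) for a,b in [((114,38),(694,308)),((161,42),(642,313)),((153,165),(615,204)),((103,161),(660,201))]])
print("d@62",plane("top",f([(114,38),(161,42),(153,165),(103,161)]),62).round(1))
print("swbox@58",plane("top",f([(137,252),(219,223),(244,299),(162,331)]),58).round(1))
print("bar ends@100",plane("top",f([(148,271),(223,275)]),100).round(1))
print("cup rim",plane("top",f([(758,196)]),75).round(1),"cup base")
print("bar(rack) @72",plane("top",f([(360,55),(707,90)]),72.5).round(1),"lip@25",plane("top",f([(340,158),(698,194)]),10).round(1))
print("post tops@76",plane("top",f([(353,45),(713,85)]),76).round(1))
print("rackbar tri",[tri(f(a),g(b)) for a,b in [((360,55),(418,310)),((707,90),(18,318))]])
E
```

```text
plate [ 449.1 -128.9] [200.2  82.1] ang 89.6 px [294.8 208.6]
mould [597.9 132.8] [79.8 83.4] ang 84.8 px [208.8 159.2]
lug [ 447.6 -128.4] [62.3 11.9] ang 89.6 px [295.5 208. ]
bar [425.1 134.7] [73.8 31.3] ang 89.6 px [205.2 214.5]
boardc [ 385.7 -331.4] [ 75.5 127.7] ang 88.4 px [364.9 231.4]
boardd [608.1 209.1] [ 73.1 129.1] ang 85.2 px [181.7 152.6]
mould corners tri [(array([652.93990932, 291.8649343 ,  29.03307855]), np.float64(0.9300713683721247)), (array([636.53732008,  89.57065907,  17.97398401]), np.float64(2.7068563643776824)), (array([550.98733001,  95.65891641,  32.70239125]), np.float64(9.708774383107237)), (array([571.69303712, 300.51474369,  28.01161858]), np.float64(4.04965635809183))]
holes [[ 448.2  -48.8   12. ]
 [ 448.1 -209.5   12. ]]
d corners [(array([672.49479481, 214.36674352,  53.98542571]), np.float64(1.815854479185527)), (array([668.9275342 , 167.00118406,  50.84976977]), np.float64(1.0429086580148401)), (array([540.19068299, 175.36293621,  60.60887144]), np.float64(4.362174879824391)), (array([543.64604411, 222.7847114 ,  61.76314041]), np.float64(1.6575444341831225))]
d@62 [[670.7 213.8  62. ]
 [666.2 165.9  62. ]
 [539.4 173.   62. ]
 [543.8 223.6  62. ]]
swbox@58 [[451.5 189.1  58. ]
 [480.4 106.6  58. ]
 [403.2  81.3  58. ]
 [371.7 163.4  58. ]]
bar ends@100 [[428.4 171.4 100. ]
 [423.9  98.1 100. ]]
cup rim [[ 502.  -437.2   75. ]] cup base
bar(rack) @72 [[ 649.   -37.    72.5]
 [ 611.4 -389.3   72.5]] lip@25 [[ 554.1  -15.    10. ]
 [ 513.7 -391.4   10. ]]
post tops@76 [[ 658.5  -30.1   76. ]
 [ 615.8 -394.8   76. ]]
rackbar tri [(array([650.44784312, -36.01870839,  67.23485374]), np.float64(2.0125542570871624)), (array([ 612.23628509, -388.97869128,   67.98332094]), np.float64(2.832101264673988))]
```

```bash
python3 - <<'E'
from h import *
tool([430,-250,235],np.radians(-3.5)); tool([425.5,135,235],np.radians(-3.5))
E
```

```text
now [ 202.4 -591.3  404.2] -> [ 430.  -250.   406.3] shift cm [-24.92 -32.58  -0.18] rot [-4.00e-02  4.00e-02 -6.76e+01]
now [ 202.4 -591.3  404.2] -> [425.5 135.  406.3] shift cm [-61.49 -44.63  -0.14] rot [-4.00e-02  4.00e-02 -6.76e+01]
```

Call:
arm_command:
  steps:
    - [-24.9,-32.6,0,0,0,-67.6]
    - [-24.9,-32.6,0,0,0,-67.6]
    - [-24.9,-32.6,0,0,0,-67.6]
    - [-24.9,-32.6,0,0,0,-67.6]
    - [-24.9,-32.6,0,0,0,-67.6]
    - [-24.9,-32.6,0,0,0,-67.6]
    - [-24.9,-32.6,0,0,0,-67.6]
    - [-24.9,-32.6,0,0,0,-67.6]
    - [-24.9,-32.6,0,0,0,-67.6]
    - [-24.9,-32.6,0,0,0,-67.6]
    - [-24.9,-32.6,0,0,0,-67.6]
    - [-24.9,-32.6,0,0,0,-67.6]
  jaw: 6

```text
t: 1.1
eef_pos: [430.9, -248.8, 404.6]
tcp_rot: [3.142, 0.0, -0.058]
ft_force: [-0.7, -0.6, 0.1]
opening: 0.629
```

```bash
python3 - <<'E'
from h import *
tool([425.5,135,235],np.radians(-3.5))
t=shot("top","top1")
cv2.imwrite("pics/t1.png",cv2.resize(t[125:280,330:430],None,fx=3.8,fy=3.8,interpolation=cv2.INTER_CUBIC))
E
```

```text
now [ 430.9 -248.8  404.6] -> [425.5 135.  406.3] shift cm [ -2.77 -38.28  -0.17] rot [0.   0.01 0.17]
```

Call:
arm_command:
  steps:
    - [-2.8,-38.3,0,0,0,0]
    - [-2.8,-38.3,0,0,0,0]
    - [-2.8,-38.3,0,0,0,0]
    - [-2.8,-38.3,0,0,0,0]
    - [-2.8,-38.3,0,0,0,0]
    - [-2.8,-38.3,0,0,0,0]
    - [-2.8,-38.3,0,0,0,0]
    - [-2.8,-38.3,0,0,0,0]
    - [-2.8,-38.3,0,0,0,0]
    - [-2.8,-38.3,0,0,0,0]
    - [-2.8,-38.3,0,0,0,0]
    - [-2.8,-38.3,0,0,0,0]

```text
t: 2.15
eef_pos: [425.9, 133.0, 404.5]
tcp_rot: [3.141, 0.0, -0.062]
ft_force: [-0.4, 0.2, 0.6]
opening: 0.628
```

```bash
python3 - <<'E'
from h import *
tool([425.5,135,90],np.radians(-3.5))
s=shot("scene","scene1")
cv2.imwrite("pics/s1.png",cv2.resize(s[110:260,280:480],None,fx=3,fy=3,interpolation=cv2.INTER_CUBIC))
E
```

```text
now [425.9 133.  404.5] -> [425.5 135.  261.3] shift cm [-0.05 -0.2  14.32] rot [ 0.03  0.02 -0.02]
```

Down, grip the bar.

Call:
arm_command:
  steps:
    - [0,-0.1,3,0,0,0]
    - [0,-0.1,6,0,0,0]
    - [0,-0.1,9,0,0,0]
    - [0,-0.1,11,0,0,0]
    - [0,-0.1,12.5,0,0,0]
    - [0,-0.1,13.5,0,0,0]
    - [0,-0.1,14.3,0,0,0]
    - [0,-0.1,14.3,0,0,0]
    - [0,-0.1,14.3,0,0,0]

```text
t: 2.95
eef_pos: [426.1, 133.8, 261.7]
tcp_rot: [3.141, 0.0, -0.063]
ft_force: [-0.0, -1.2, -0.6]
opening: 0.629
```

Call:
arm_command:
  steps:
    - [0,0,0,0,0,0]
    - [0,0,0,0,0,0]
    - [0,0,0,0,0,0]
    - [0,0,0,0,0,0]
    - [0,0,0,0,0,0]
    - [0,0,0,0,0,0]
    - [0,0,0,0,0,0]
    - [0,0,0,0,0,0]
  jaw: 0

```text
t: 3.62
eef_pos: [427.2, 134.8, 261.9]
tcp_rot: [-3.141, -0.005, -0.061]
ft_force: [10.8, -2.2, -4.1]
opening: 0.171
```

Call:
arm_command:
  steps:
    - [0.1,0,0,0,0,6]
    - [0.1,0,0,0,0,12]
    - [0.1,0,0,0,0,18]
    - [0.1,0,0,0,0,24]
    - [0.1,0,0,0,0,30]
    - [0.1,0,0,0,0,36]
    - [0.1,0,0,0,0,42]
    - [0.1,0,0,0,0,48]
    - [0.1,0,0,0,0,54]
    - [0.1,0,0,0,0,60]
    - [0.1,0,0,0,0,65]
    - [0.1,0,0,0,0,68]

```text
t: 4.62
eef_pos: [426.0, 136.2, 261.9]
tcp_rot: [3.141, 0.002, -1.253]
ft_force: [-7.3, 24.8, 5.6]
opening: 0.165
```

```bash
python3 -c "
from h import *
print(state())"
```

```text
{'t': 4.6167, 'joints': array([0.16104722, 0.47517253, 2.12740647, 0.00425263, 0.53975862,
       1.41086093]), 'qvel': array([ 0.00074558, -0.00097568,  0.00100376,  0.0019205 , -0.00166661,
        0.56811748]), 'tau': array([-11.93512738, -45.35489917, -13.83397669,  -3.41118827,
        -0.74427271,  -0.15867384]), 'eef_pos': array([426.04849927, 136.15831834, 261.87557002]), 'tcp_rot': array([ 3.14120089e+00,  2.27424046e-03, -1.25346302e+00]), 'ft_force': array([-7.31053232, 24.77850582,  5.64775569]), 'moment': array([4.78868492, 1.19853504, 0.22516399]), 'opening': 0.16510275458090937}
```

Call:
arm_command:
  steps:
    - [-0.15,0,0,0,0,2]
    - [-0.15,0,0,0,0,4]
    - [-0.15,0,0,0,0,5]
    - [-0.15,0,0,0,0,5]

```text
t: 4.95
eef_pos: [425.8, 136.8, 261.9]
tcp_rot: [3.141, 0.0, -1.334]
ft_force: [-4.5, 8.0, 6.6]
opening: 0.169
```

```bash
python3 -c "
from h import *
s=state();print(s['moment'],s['tcp_rot'],s['ft_force'])"
```

```text
[1.57546924 0.72716261 0.91110378] [ 3.14081728e+00  3.05857769e-04 -1.33442701e+00] [-4.52735949  8.01285101  6.5842281 ]
```

Call:
arm_command:
  steps:
    - [0,0,0,0,0,0]
    - [0,0,0,0,0,0]
    - [0,0,0,0,0,0]
    - [0,0,0,0,0,0]
    - [0,0,-3,0,0,0]
    - [0,0,-7,0,0,0]
    - [0,0,-11,0,0,0]
    - [0,0,-14,0,0,0]
    - [0,0,-16,0,0,0]
    - [0,0,-16,0,0,0]
  jaw: 6.5

```text
t: 5.78
eef_pos: [426.4, 136.2, 425.5]
tcp_rot: [-3.135, -0.001, -1.335]
ft_force: [-0.1, -0.5, -0.0]
opening: 0.678
```

```bash
python3 - <<'E'
from h import *
f=lambda L:np.array(L)/2.9+[140,120]
c=plane("top",f([(637,255),(686,256),(684,379),(636,381)]),16);print(c.round(1),c.mean(0))
s=state();print(s["eef_pos"],s["tcp_rot"],s["joints"])
tool([387,-331,235],np.radians(90))
tool([387,-250,235],np.radians(90))
E
```

```text
[[ 449.  -324.1   16. ]
 [ 447.6 -375.5   16. ]
 [ 319.6 -369.9   16. ]
 [ 318.  -319.9   16. ]] [ 383.54531695 -347.38173342   16.        ]
[426.36393859 136.16914491 425.51962479] [-3.13471983e+00 -5.99916664e-04 -1.33538887e+00] [ 1.61377385e-01  2.11955972e-01  1.94446012e+00 -1.08412791e-04
  9.78278199e-01  1.49682442e+00]
now [426.4 136.2 425.5] -> [ 387.  -331.   406.3] shift cm [44.51 14.74  1.85] rot [-4.000e-01  1.000e-02  1.349e+01]
now [426.4 136.2 425.5] -> [ 387.  -250.   406.3] shift cm [36.63 12.85  1.86] rot [-4.000e-01  1.000e-02  1.349e+01]
```

Call:
arm_command:
  steps:
    - [44,14.7,0,0,0,15]
    - [44,14.7,0,0,0,15]
    - [44,14.7,0,0,0,15]
    - [44,14.7,0,0,0,15]
    - [44,14.7,0,0,0,15]
    - [44,14.7,0,0,0,15]
    - [44,14.7,0,0,0,15]
    - [44,14.7,0,0,0,15]
    - [44,14.7,0,0,0,15]
    - [44,14.7,0,0,0,15]
    - [44,14.7,0,0,0,15]
    - [44,14.7,0,0,0,15]

```text
t: 6.78
eef_pos: [385.2, -331.2, 420.4]
tcp_rot: [3.141, -0.001, -1.601]
ft_force: [0.4, 0.6, -0.2]
opening: 0.685
```

```bash
python3 - <<'E'
from h import *
t=shot("top","top2");s=shot("scene","scene2")
k=lambda a,f:cv2.resize(a,None,fx=f,fy=f,interpolation=cv2.INTER_CUBIC)
a=k(t[125:245,145:415],2.9); b=k(s[200-80:320,110:470],2.17)[:240]
b=k(s[150:270,110:470],2.17)
cv2.imwrite("pics/c2.png",np.vstack([a[:, :780],b[:,:780]]))
E
```

```text
(no output)
```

View pics/c2.png

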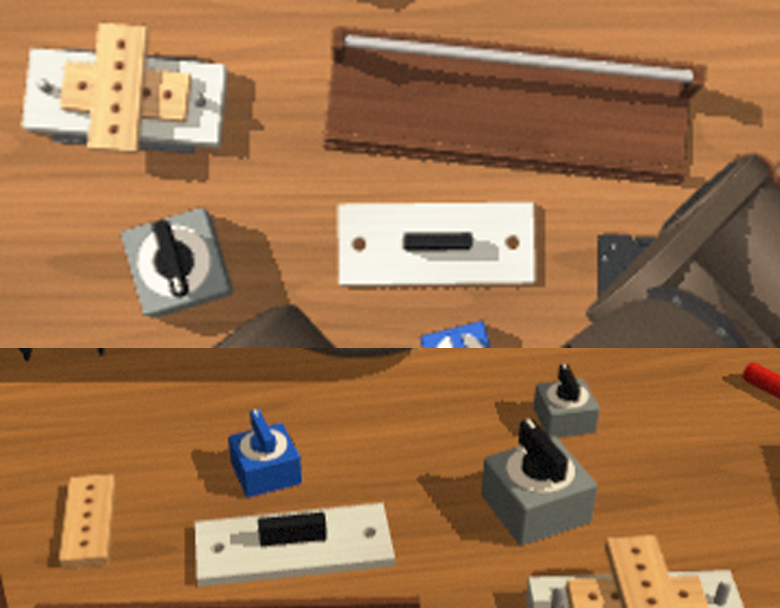

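Switch at off: the bar is square with the box and the white mark (180,288) points to the robot. Board c and the plate have not moved.

```bash
python3 - <<'E'
from h import *
g=np.array([(70,129),(115,127),(107,214),(61,210)])/2.17+[110,150]
c=plane("scene",g,16);print(c.round(1),c.mean(0))
# rack: post/bar/lip from both
a=np.array([(346,41),(692,76)])/2.9+[145,125]; print("bar top@72.5",plane("top",a,72.5).round(1))
a=np.array([(328,140),(683,176)])/2.9+[145,125]; print("lip in top@25",plane("top",a,25).round(1))
tool([384,-347,20],np.radians(-92.2))
E
```

```text
[[ 320.6 -367.4   16. ]
 [ 324.5 -317.2   16. ]
 [ 459.7 -321.3   16. ]
 [ 447.3 -369.2   16. ]] [ 388.01657184 -343.7574171    16.        ]
bar top@72.5 [[ 648.5  -37.6   72.5]
 [ 610.9 -388.8   72.5]]
lip in top@25 [[ 555.3  -17.9   25. ]
 [ 515.2 -387.5   25. ]]
now [ 385.5 -327.5  420.3] -> [ 384.  -347.   191.3] shift cm [ 1.98  0.06 22.9 ] rot [0.08 0.08 0.52]
```

Call:
arm_command:
  steps:
    - [1.85,0,3,0,0,0.5]
    - [1.85,0,7,0,0,0.5]
    - [1.85,0,11,0,0,0.5]
    - [1.85,0,15,0,0,0.5]
    - [1.85,0,18,0,0,0.5]
    - [1.85,0,20.5,0,0,0.5]
    - [1.85,0,22,0,0,0.5]
    - [1.85,0,22.9,0,0,0.5]
    - [1.85,0,22.9,0,0,0.5]
    - [1.85,0,22.9,0,0,0.5]

```text
t: 7.72
eef_pos: [385.8, -343.5, 192.7]
tcp_rot: [3.141, 0.0, -1.605]
ft_force: [0.4, -0.1, 0.0]
opening: 0.686
```

Call:
arm_command:
  steps:
    - [0,0,0,0,0,0]
    - [0,0,0,0,0,0]
    - [0,0,0,0,0,0]
    - [0,0,0,0,0,0]
    - [0,0,0,0,0,0]
    - [0,0,0,0,0,0]
  jaw: 0

```text
t: 8.22
eef_pos: [385.6, -344.4, 193.4]
tcp_rot: [-3.141, -0.001, -1.606]
ft_force: [2.2, 1.9, 6.8]
opening: 0.525
```

Call:
arm_command:
  steps:
    - [0,0,-2,0,0,0]
    - [0,0,-5,0,0,0]
    - [0,0,-9,0,0,0]
    - [0,0,-13,0,0,0]
    - [0,0,-16,0,0,0]
    - [0,0,-18,0,0,0]
    - [0,0,-18,0,0,0]
    - [0,0,-18,0,0,0]

```text
t: 8.88
eef_pos: [385.3, -344.2, 373.3]
tcp_rot: [-3.14, -0.001, -1.606]
ft_force: [0.3, 0.4, -2.0]
opening: 0.523
```

```bash
cat >> h.py <<'E'
RO=np.array([589.,-208.3,0]); RM=R.from_euler("z",-6.1,degrees=True).as_matrix()
def rack(y,dx=0,dz=0,off=12,along=0,go=True):
    """tool move to put a board (grasp point `off` above its middle plane, `along` up its length from its middle) on the rack"""
    s=state(); M=R.from_euler("xyz",s["tcp_rot"]).as_matrix()
    c,n=np.cos(np.radians(40)),np.sin(np.radians(40))
    L=RM@[c,0,n]; Z=RM@[n,0,-c]; Y=RM@[0,-1,0]
    if M[:,0]@Y<0: Y=-Y
    N=np.c_[Y,np.cross(Z,Y),Z]
    mid=RO+RM@[10+dx,y,58+dz]; q=mid+L*along-Z*off-Z*env.grip_point_offset
    print("->",q.round(1),"shift cm",(M.T@(q-s["eef_pos"])/10).round(2),"rot",np.degrees(R.from_matrix(M.T@N).as_rotvec()).round(2))
    return q,R.from_matrix(N).as_euler("xyz")
E
python3 - <<'E'
from h import *
t=shot("top","top3");s=shot("scene","scene3")
k=lambda a,f:cv2.resize(a,None,fx=f,fy=f,interpolation=cv2.INTER_CUBIC)
cv2.imwrite("pics/c3.png",np.hstack([k(t[120:300,300:430],3)[:, :390],k(s[60:260,20:200],2.7)[:540]]))
print(state()["eef_pos"],state()["tcp_rot"],state()["opening"])
for h in(80,30,6,0): rack(-95,dx=3,dz=h)
E
```

```text
[ 385.30021262 -344.23340057  371.56986907] [ 3.14034223e+00  1.28941027e-03 -1.60586404e+00] 0.5176812210140173
-> [ 474.7 -291.6  278.4] shift cm [-5.56 -8.76  9.31] rot [40.06  1.5   3.9 ]
-> [ 474.7 -291.6  228.4] shift cm [-5.55 -8.77 14.31] rot [40.06  1.5   3.9 ]
-> [ 474.7 -291.6  204.4] shift cm [-5.55 -8.77 16.71] rot [40.06  1.5   3.9 ]
-> [ 474.7 -291.6  198.4] shift cm [-5.55 -8.77 17.31] rot [40.06  1.5   3.9 ]
```

Call:
arm_command:
  steps:
    - [-5.5,-8.8,9.2,40,1.5,3.9]
    - [-5.5,-8.8,9.2,40,1.5,3.9]
    - [-5.5,-8.8,9.2,40,1.5,3.9]
    - [-5.5,-8.8,9.2,40,1.5,3.9]
    - [-5.5,-8.8,9.2,40,1.5,3.9]
    - [-5.5,-8.8,9.2,40,1.5,3.9]
    - [-5.5,-8.8,9.2,40,1.5,3.9]
    - [-5.5,-8.8,9.2,40,1.5,3.9]
    - [-5.5,-8.8,9.2,40,1.5,3.9]

```text
t: 9.73
eef_pos: [475.1, -292.4, 278.6]
tcp_rot: [-2.444, -0.0, -1.679]
ft_force: [0.4, 0.3, -1.0]
opening: 0.52
```

```bash
python3 - <<'E'
from h import *
t=shot("top","top4");s=shot("scene","scene4")
k=lambda a,f:cv2.resize(a,None,fx=f,fy=f,interpolation=cv2.INTER_CUBIC)
cv2.imwrite("pics/c4.png",np.hstack([k(t[110:290,240:430],2.1),k(s[140:320,80:270],2.1)]))
st=state();print(st["eef_pos"],st["tcp_rot"],st["opening"],st["joints"])
for h in(30,6,0): rack(-95,dx=3,dz=h,off=14)
E
```

```text
[ 474.99069812 -292.45439567  278.83805955] [-2.44632507e+00  4.09399162e-04 -1.67831522e+00] 0.5243475426731388 [-0.72532766  0.53930457  1.97760389  1.50176431  0.38138391 -0.4249475 ]
-> [ 473.4 -291.5  229.9] shift cm [-0.08  3.26  3.65] rot [ 0.16 -0.02 -0.06]
-> [ 473.4 -291.5  205.9] shift cm [-0.08  4.8   5.49] rot [ 0.16 -0.02 -0.06]
-> [ 473.4 -291.5  199.9] shift cm [-0.08  5.18  5.95] rot [ 0.16 -0.02 -0.06]
```

View pics/c4.png

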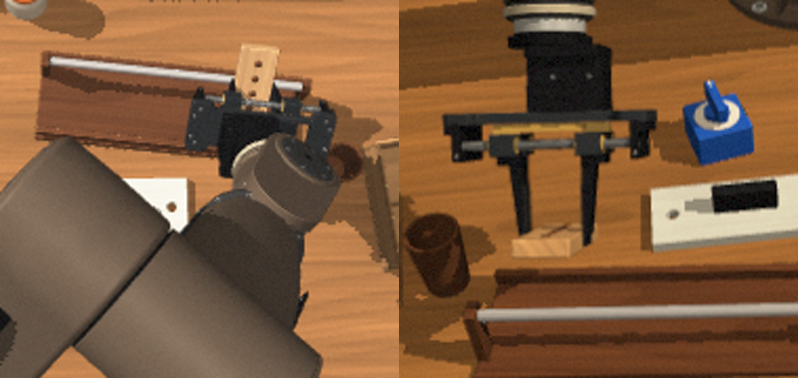

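Call:
arm_command:
  steps:
    - [-0.1,1,1.2,0,0,0]
    - [-0.1,2,2.3,0,0,0]
    - [-0.1,3,3.4,0,0,0]
    - [-0.1,3.8,4.4,0,0,0]
    - [-0.1,4.4,5.1,0,0,0]
    - [-0.1,4.8,5.5,0,0,0]
    - [-0.1,4.8,5.5,0,0,0]
    - [-0.1,4.8,5.5,0,0,0]

```text
t: 10.5
eef_pos: [474.0, -291.4, 206.9]
tcp_rot: [-2.446, 0.0, -1.677]
ft_force: [0.6, -0.3, -1.8]
opening: 0.52
```

Call:
arm_command:
  steps:
    - [0,0.13,0.15,0,0,0]
    - [0,0.26,0.3,0,0,0]
    - [0,0.38,0.46,0,0,0]
    - [0,0.38,0.46,0,0,0]
    - [0,0.38,0.46,0,0,0]

```text
t: 10.92
eef_pos: [474.2, -291.6, 202.0]
tcp_rot: [-2.443, -0.001, -1.677]
ft_force: [-2.1, 0.6, 0.7]
opening: 0.521
```

```bash
python3 - <<'E'
from h import *
t=shot("top","top5");s=shot("scene","scene5")
k=lambda a,f:cv2.resize(a,None,fx=f,fy=f,interpolation=cv2.INTER_CUBIC)
cv2.imwrite("pics/c5.png",np.hstack([k(t[120:220,240:390],2.6),k(s[220:320,100:250],2.6)]))
st=state();print(st["eef_pos"],st["tcp_rot"],st["opening"],st["ft_force"])
E
```

```text
[ 474.16964564 -291.52235897  201.99142704] [-2.44282575e+00 -1.49592592e-03 -1.67709173e+00] 0.5249594060905387 [-1.53393604  0.57289913  1.33486536]
```

View pics/c5.png

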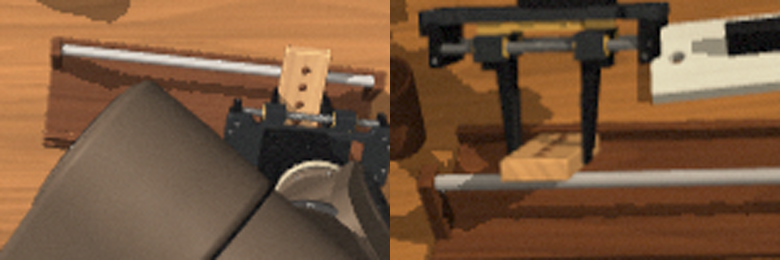

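Call:
arm_command:
  steps:
    - [0,0.15,0.05,0,0,0]
    - [0,0.3,0.1,0,0,0]
    - [0,0.4,0.1,0,0,0]
    - [0,0.4,0.1,0,0,0]

```text
t: 11.35
eef_pos: [472.7, -291.6, 200.3]
tcp_rot: [-2.436, -0.002, -1.676]
ft_force: [1.7, 1.9, 16.0]
opening: 0.52
```

```bash
python3 - <<'E'
from h import *
st=state();print(st["eef_pos"],st["tcp_rot"],st["opening"],st["ft_force"])
rack(-95,off=14)
E
```

```text
[ 472.67686521 -291.6110454   200.25150136] [-2.43628051e+00 -1.90486468e-03 -1.67640960e+00] 0.5201324996912233 [ 1.67858172  1.90931439 16.02624803]
-> [ 470.4 -291.2  199.9] shift cm [-0.02  0.19 -0.13] rot [-0.41 -0.05  0.11]
```

Call:
arm_command:
  steps:
    - [0,0,-0.1,0,0,0]
    - [0,0,-0.1,0,0,0]
    - [0,0,-0.1,0,0,0]
    - [0,0,-0.1,0,0,0]
    - [0,0,-0.1,0,0,0]
    - [0,0,-2,0,0,0]
    - [0,0,-5,0,0,0]
    - [0,0,-9,0,0,0]
    - [0,0,-13,0,0,0]
    - [0,0,-17,0,0,0]
    - [0,0,-17,0,0,0]
  jaw: 6.5

```text
t: 12.27
eef_pos: [360.4, -278.7, 332.7]
tcp_rot: [-2.441, -0.006, -1.677]
ft_force: [0.6, -0.8, 0.8]
opening: 0.683
```

```bash
python3 - <<'E'
from h import *
t=shot("top","top6");s=shot("scene","scene6")
k=lambda a,f:cv2.resize(a,None,fx=f,fy=f,interpolation=cv2.INTER_CUBIC)
a=k(t[115:225,140:410],2.9);b=k(s[200:320,100:470],2.1)
w=min(a.shape[1],b.shape[1]);cv2.imwrite("pics/c6.png",np.vstack([a[:,:w],b[:,:w]]))
c=plane("top",np.array([(114,38),(161,42),(153,165),(103,161)])/2.9+[140,120],62).mean(0);print(c)
tool([c[0],c[1],235],np.radians(-94.6))
print(state()["opening"],state()["joints"])
E
```

```text
[605.05109211 194.06196907  62.        ]
now [ 362.6 -279.6  329.7] -> [605.1 194.1 406.3] shift cm [-49.67 -19.58   6.28] rot [-40.14  -0.74  -1.44]
0.6832586127764236 [-0.88303097  0.34643866  2.15998958  1.39154833  0.47431104 -0.44337196]
```

View pics/c6.png

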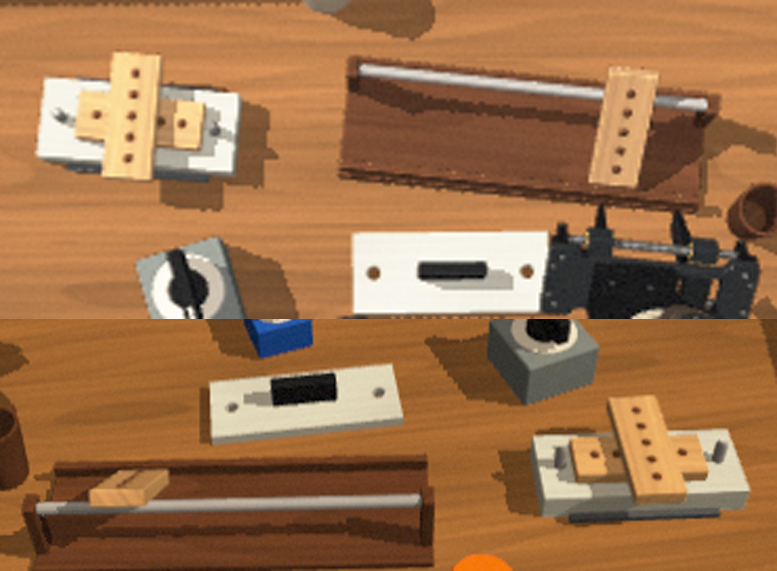

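Board c leans with its foot at the lip and its back over the bar. The mould stack is unchanged. Next, board d.

Call:
arm_command:
  steps:
    - [0,0,-3,0,0,0]
    - [-4,-1.6,-4,-7,0,0]
    - [-49.7,-19.6,6.3,-40.1,-0.7,-1.4]
    - [-49.7,-19.6,6.3,-40.1,-0.7,-1.4]
    - [-49.7,-19.6,6.3,-40.1,-0.7,-1.4]
    - [-49.7,-19.6,6.3,-40.1,-0.7,-1.4]
    - [-49.7,-19.6,6.3,-40.1,-0.7,-1.4]
    - [-49.7,-19.6,6.3,-40.1,-0.7,-1.4]
    - [-49.7,-19.6,6.3,-40.1,-0.7,-1.4]
    - [-49.7,-19.6,6.3,-40.1,-0.7,-1.4]
    - [-49.7,-19.6,6.3,-40.1,-0.7,-1.4]
    - [-49.7,-19.6,6.3,-40.1,-0.7,-1.4]

```text
t: 13.37
eef_pos: [491.8, -9.6, 382.1]
tcp_rot: [3.135, 0.003, -1.649]
ft_force: [1.3, -0.8, 0.2]
opening: 0.683
```

```bash
python3 - <<'E'
from h import *
g=np.array([(608,399-320),(657,396-320),(686,496-320),(634,500-320)])/2.1+[100,200]
print(plane("scene",g,62).round(1),plane("scene",g,62).mean(0))
t=np.array([(113,52),(160,56),(153,181),(103,176)])/2.9+[140,115]
c=plane("top",t,62);print(c.round(1),c.mean(0))
tool([605,194,66],np.radians(-94.6))
E
```

```text
[[541.3 177.1  62. ]
 [544.2 228.1  62. ]
 [676.1 213.1  62. ]
 [673.8 163.4  62. ]] [608.84856178 195.40147585  62.        ]
[[671.2 214.8  62. ]
 [666.8 166.9  62. ]
 [537.9 173.   62. ]
 [543.3 223.6  62. ]] [604.80346332 194.56976058  62.        ]
now [491.8  -9.6 382.1] -> [605.  194.  237.3] shift cm [-21.14  -9.79  14.48] rot [0.38 0.16 0.11]
```

Call:
arm_command:
  steps:
    - [-4,-1.9,0,0,0,0]
    - [-8,-3.8,0,0,0,0]
    - [-12,-5.6,0,0,0,0]
    - [-16,-7.5,0,0,0,0]
    - [-20,-9.3,0,0,0,0]
    - [-21.2,-9.9,3,0,0,0]
    - [-21.2,-9.9,6,0,0,0]
    - [-21.2,-9.9,9,0,0,0]
    - [-21.2,-9.9,11.5,0,0,0]
    - [-21.2,-9.9,13.5,0,0,0]
    - [-21.2,-9.9,14.4,0,0,0]
    - [-21.2,-9.9,14.4,0,0,0]

```text
t: 14.37
eef_pos: [605.3, 192.3, 237.6]
tcp_rot: [3.135, 0.002, -1.649]
ft_force: [0.2, 0.7, 1.3]
opening: 0.684
```

Call:
arm_command:
  steps:
    - [0,0,0,0,0,0]
    - [0,0,0,0,0,0]
    - [0,0,0,0,0,0]
    - [0,0,0,0,0,0]
    - [0,0,0,0,0,0]
    - [0,0,0,0,0,0]
  jaw: 0

```text
t: 14.87
eef_pos: [605.5, 191.5, 239.8]
tcp_rot: [3.14, 0.002, -1.651]
ft_force: [0.1, -0.5, -0.8]
opening: 0.526
```

Call:
arm_command:
  steps:
    - [0,0,-2,0,0,0]
    - [0,0,-5,0,0,0]
    - [0,0,-9,0,0,0]
    - [0,0,-13,0,0,0]
    - [0,0,-15,0,0,0]
    - [0,0,-15,0,0,0]
    - [0,0,-15,0,0,0]

```text
t: 15.45
eef_pos: [605.4, 191.1, 390.7]
tcp_rot: [-3.141, 0.002, -1.651]
ft_force: [-1.1, -0.3, -1.8]
opening: 0.521
```

```bash
python3 - <<'E'
from h import *
st=state();print(st["eef_pos"],st["tcp_rot"],st["opening"],st["ft_force"])
tool([520,0,235],np.radians(-94.6))
q,e=rack(0,dx=3,dz=80,off=12.5)
E
```

```text
[605.44919171 191.08753153 390.7258247 ] [-3.14115622e+00  2.34746295e-03 -1.65067687e+00] 0.520714660355069 [-1.10103497 -0.27391066 -1.82617912]
now [605.4 191.1 390.7] -> [520.   -0.  406.3] shift cm [19.73  6.99 -1.61] rot [-0.02  0.13  0.02]
-> [ 484.5 -197.1  278.8] shift cm [39.69  8.97 11.1 ] rot [39.97  0.66  1.41]
```

Call:
arm_command:
  steps:
    - [4,0.5,0,3,0,0]
    - [39.7,8.9,10.9,40,0.6,1.4]
    - [39.7,8.9,10.9,40,0.6,1.4]
    - [39.7,8.9,10.9,40,0.6,1.4]
    - [39.7,8.9,10.9,40,0.6,1.4]
    - [39.7,8.9,10.9,40,0.6,1.4]
    - [39.7,8.9,10.9,40,0.6,1.4]
    - [39.7,8.9,10.9,40,0.6,1.4]
    - [39.7,8.9,10.9,40,0.6,1.4]
    - [39.7,8.9,10.9,40,0.6,1.4]
    - [39.7,8.9,10.9,40,0.6,1.4]
    - [39.7,8.9,10.9,40,0.6,1.4]

```text
t: 16.45
eef_pos: [535.1, -47.1, 324.2]
tcp_rot: [-2.468, 0.032, -1.649]
ft_force: [0.6, -0.6, -1.0]
opening: 0.524
```

```bash
python3 - <<'E'
from h import *
st=state();print(st["eef_pos"],st["tcp_rot"],st["opening"],st["ft_force"])
for h in(6,0):q,e=rack(0,dx=3,dz=h,off=14.5)
E
```

```text
[535.06497511 -47.05379382 324.21253697] [-2.46816774  0.03192175 -1.64908233] 0.5240779231777118 [ 0.58798226 -0.61884352 -0.99831672]
-> [ 483.2 -197.   206.3] shift cm [15.72 10.17  6.33] rot [1.44 2.44 0.09]
-> [ 483.2 -197.   200.3] shift cm [15.74 10.54  6.8 ] rot [1.44 2.44 0.09]
```

Call:
arm_command:
  steps:
    - [15.5,5.4,0.7,1.4,2.4,0]
    - [15.5,5.4,0.7,1.4,2.4,0]
    - [15.5,5.4,0.7,1.4,2.4,0]
    - [15.5,5.4,0.7,1.4,2.4,0]
    - [15.5,5.4,0.7,1.4,2.4,0]
    - [15.5,5.4,0.7,1.4,2.4,0]
    - [15.5,5.4,0.7,1.4,2.4,0]
    - [15.5,5.4,0.7,1.4,2.4,0]

```text
t: 17.12
eef_pos: [485.2, -198.2, 279.8]
tcp_rot: [-2.446, 0.002, -1.678]
ft_force: [0.4, 0.7, -0.0]
opening: 0.52
```

```bash
python3 - <<'E'
from h import *
st=state();print(st["eef_pos"],st["tcp_rot"],st["opening"],st["ft_force"])
for h in(6,2):q,e=rack(0,dx=3,dz=h,off=14.5)
E
```

```text
[ 485.23948476 -198.23232375  279.83494026] [-2.44561944e+00  1.68935091e-03 -1.67821090e+00] 0.5203480198700028 [ 0.41786944  0.74604026 -0.04671181]
-> [ 483.2 -197.   206.3] shift cm [-0.09  4.88  5.5 ] rot [ 0.12  0.04 -0.1 ]
-> [ 483.2 -197.   202.3] shift cm [-0.09  5.14  5.81] rot [ 0.12  0.04 -0.1 ]
```

Call:
arm_command:
  steps:
    - [-0.1,1,1.2,0,0,0]
    - [-0.1,2,2.3,0,0,0]
    - [-0.1,3,3.4,0,0,0]
    - [-0.1,3.8,4.3,0,0,0]
    - [-0.1,4.4,5,0,0,0]
    - [-0.1,4.8,5.4,0,0,0]
    - [-0.1,5.0,5.65,0,0,0]
    - [-0.1,5.1,5.8,0,0,0]
    - [-0.1,5.1,5.8,0,0,0]

```text
t: 17.87
eef_pos: [484.9, -195.2, 204.2]
tcp_rot: [-2.442, 0.001, -1.674]
ft_force: [0.7, -0.3, -1.4]
opening: 0.521
```

Call:
arm_command:
  steps:
    - [0,0.15,0.05,0,0,0]
    - [0,0.3,0.1,0,0,0]
    - [0,0.4,0.1,0,0,0]
    - [0,0.4,0.1,0,0,0]

```text
t: 18.2
eef_pos: [482.2, -195.6, 201.3]
tcp_rot: [-2.441, 0.0, -1.675]
ft_force: [-0.1, -0.0, -2.2]
opening: 0.523
```

```bash
python3 - <<'E'
from h import *
st=state();print(st["eef_pos"],st["tcp_rot"],st["opening"],st["ft_force"])
q,e=rack(0,off=14.5)
E
```

```text
[ 482.16351821 -195.58545443  201.29322751] [-2.44089320e+00  3.12579977e-04 -1.67485601e+00] 0.5226138849694261 [-0.13629114 -0.00620086 -2.22705916]
-> [ 480.2 -196.7  200.3] shift cm [ 0.13  0.2  -0.05] rot [-0.15  0.1   0.09]
```

Call:
arm_command:
  steps:
    - [0,0.15,0.1,0,0,0]
    - [0,0.25,0.15,0,0,0]
    - [0,0.25,0.2,0,0,0]
    - [0,0.25,0.2,0,0,0]

```text
t: 18.53
eef_pos: [481.5, -195.6, 199.0]
tcp_rot: [-2.439, 0.0, -1.675]
ft_force: [-8.3, 2.2, 12.6]
opening: 0.525
```

Call:
arm_command:
  steps:
    - [0,0,-0.1,0,0,0]
    - [0,0,-0.1,0,0,0]
    - [0,0,-0.1,0,0,0]
    - [0,0,-0.1,0,0,0]
    - [0,0,-0.1,0,0,0]
    - [0,0,-2,0,0,0]
    - [0,0,-5,0,0,0]
    - [0,0,-9,0,0,0]
    - [0,0,-13,0,0,0]
    - [0,0,-16,0,0,0]
    - [0,0,-16,0,0,0]
  jaw: 6.5

```text
t: 19.45
eef_pos: [376.7, -184.1, 323.6]
tcp_rot: [-2.438, -0.002, -1.674]
ft_force: [0.2, -0.8, -0.6]
opening: 0.684
```

```bash
python3 - <<'E'
from h import *
t=shot("top","top7");s=shot("scene","scene7")
k=lambda a,f:cv2.resize(a,None,fx=f,fy=f,interpolation=cv2.INTER_CUBIC)
a=k(t[125:225,140:410],2.9);b=k(s[190:320,100:470],2.1)
w=min(a.shape[1],b.shape[1]);cv2.imwrite("pics/c7.png",np.vstack([a[:,:w],b[:,:w]]))
print(state()["opening"],state()["joints"],state()["eef_pos"])
tool([600,194,235],np.radians(-6))
E
```

```text
0.679223785355663 [-0.68059022  0.31788427  2.26023764  1.71634362  0.36309611 -0.61585138] [ 378.88738977 -184.99940492  321.24892502]
now [ 378.9 -185.   321.2] -> [600.  194.  406.3] shift cm [-40.   -19.28   5.14] rot [-31.57  31.48  85.95]
```

View pics/c7.png

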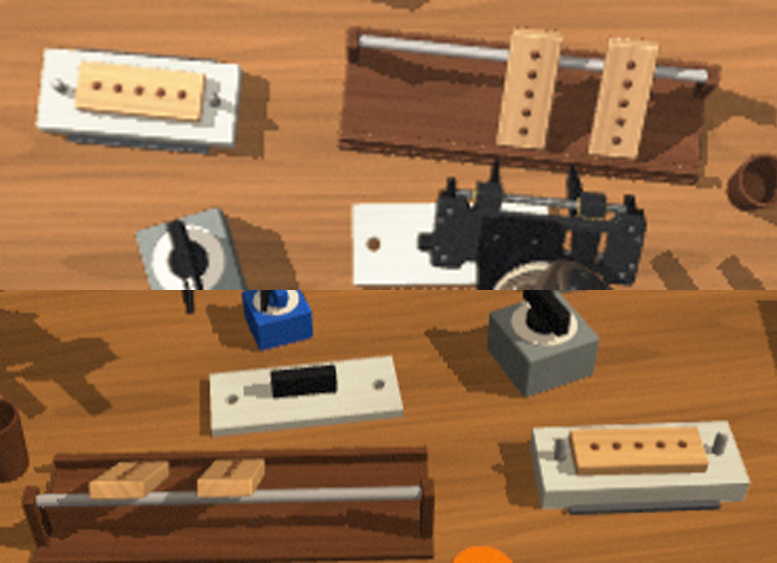

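Board d leans beside c, and board a lies alone between the pins (62,88) and (216,100).

```bash
python3 - <<'E'
from h import *
f=lambda L:np.array(L)/2.9+[140,125]; g=lambda L:np.array(L)/2.1+[100,190]
def rep(n,P):
    c=P.mean(0); u=P[1]-P[0]+P[2]-P[3]; print(n,c.round(1),"ang",np.degrees(np.arctan2(u[1],u[0])).round(1), "side",np.linalg.norm(u[:2])/2)
rep("a top",plane("top",f([(80,62),(206,73),(201,121),(76,111)]),46))
rep("a scene",plane("scene",g([(704,432-290),(570,428-290),(575,470-290),(709,469-290)])[[1,0,3,2]],46)) 
rep("mould top",plane("top",f([(44,47),(241,65),(237,145),(37,128)]),30))
rep("mould sc",plane("scene",g([(530,427-290),(732,421-290),(748,481-290),(540,500-290)]),30))
P=plane("scene",g([(559,437-290),(720,434-290)]),56);print("pins sc",P.round(1),P.mean(0))
# pins automatically in top
t=cv2.imread("pics/top7.png");c=cv2.resize(t[140:175,150:225],None,fx=10,fy=10,interpolation=cv2.INTER_CUBIC);cv2.imwrite("pics/pins.png",c)
E
```

```text
a top [603.2 188.5  46. ] ang -95.2 side 129.35152370085027
a scene [610.8 191.1  46. ] ang 80.9 side 132.15282031310494
mould top [601.9 192.1  30. ] ang -95.5 side 206.88766232167467
mould sc [606.  193.7  30. ] ang 86.3 side 208.66572384006
pins sc [[592.2 113.2  56. ]
 [610.9 272.   56. ]] [601.55319767 192.61544647  56.        ]
```

View pics/pins.png

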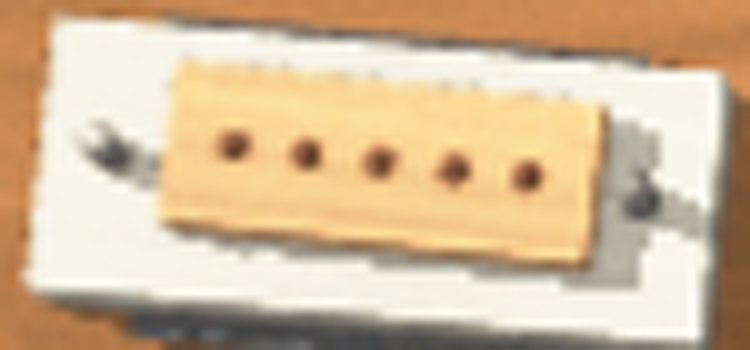

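Call:
arm_command:
  steps:
    - [0,0,-4,0,0,0]
    - [-40,-19.3,5.1,-31.6,31.5,86]
    - [-40,-19.3,5.1,-31.6,31.5,86]
    - [-40,-19.3,5.1,-31.6,31.5,86]
    - [-40,-19.3,5.1,-31.6,31.5,86]
    - [-40,-19.3,5.1,-31.6,31.5,86]
    - [-40,-19.3,5.1,-31.6,31.5,86]
    - [-40,-19.3,5.1,-31.6,31.5,86]
    - [-40,-19.3,5.1,-31.6,31.5,86]
    - [-40,-19.3,5.1,-31.6,31.5,86]
    - [-40,-19.3,5.1,-31.6,31.5,86]
    - [-40,-19.3,5.1,-31.6,31.5,86]

```text
t: 20.55
eef_pos: [436.5, -65.2, 359.0]
tcp_rot: [-2.675, 0.144, -2.04]
ft_force: [0.1, -0.3, 0.6]
opening: 0.685
```

```bash
python3 - <<'E'
from h import *
print(plane("top",[(159.7,153.5),(213,158)],57).round(1),plane("top",[(162,156),(214,160.5)],30).round(1))
st=state();print(st["eef_pos"],st["tcp_rot"],st["joints"])
tool([605,190,235],np.radians(-5.2))
E
```

```text
[[610.9 272.   57. ]
 [596.3 114.5  57. ]] [[608.9 270.9  30. ]
 [594.2 114.4  30. ]]
[436.50392356 -65.17529732 359.01211147] [-2.67455035  0.14362452 -2.04005659] [-0.30821086  0.2618729   2.13830309  0.2093548   0.26259426  1.57702313]
now [436.5 -65.2 359. ] -> [605.  190.  406.3] shift cm [-30.74  -3.26   1.27] rot [-18.57  22.92  64.98]
```

```bash
sed -i 's/^    y=s\["tcp_rot"\]\[2\]; t=.*/    t=yaw_jaw/' h.py; python3 - <<'E'
from h import *
tool([520,60,235],np.radians(-50))
tool([605,190,235],np.radians(-5.2))
E
```

```text
now [436.5 -65.2 359. ] -> [520.   60.  406.3] shift cm [-15.46  -2.74  -1.47] rot [-28.39  -8.47 -67.41]
now [436.5 -65.2 359. ] -> [605.  190.  406.3] shift cm [-30.74  -3.26   1.27] rot [ -25.61  -20.75 -111.05]
```

Call:
arm_command:
  steps:
    - [-15.5,-2.7,-1.5,-28.4,-8.5,-67.4]
    - [-15.5,-2.7,-1.5,-28.4,-8.5,-67.4]
    - [-15.5,-2.7,-1.5,-28.4,-8.5,-67.4]
    - [-15.5,-2.7,-1.5,-28.4,-8.5,-67.4]
    - [-15.5,-2.7,-1.5,-28.4,-8.5,-67.4]
    - [-15.5,-2.7,-1.5,-28.4,-8.5,-67.4]
    - [-15.5,-2.7,-1.5,-28.4,-8.5,-67.4]
    - [-15.5,-2.7,-1.5,-28.4,-8.5,-67.4]
    - [-15.5,-2.7,-1.5,-28.4,-8.5,-67.4]
    - [-15.5,-2.7,-1.5,-28.4,-8.5,-67.4]
    - [-15.5,-2.7,-1.5,-28.4,-8.5,-67.4]
    - [-15.5,-2.7,-1.5,-28.4,-8.5,-67.4]

```text
t: 21.55
eef_pos: [519.3, 60.8, 406.1]
tcp_rot: [3.141, 0.001, -0.868]
ft_force: [0.1, 0.3, -0.4]
opening: 0.685
```

```bash
python3 - <<'E'
from h import *
st=state();print(st["eef_pos"],st["tcp_rot"],st["joints"])
tool([605,190,235],np.radians(-5.2))
E
```

```text
[519.25556157  60.81862827 406.06092273] [ 3.14135827e+00  1.01653558e-03 -8.68338319e-01] [-9.88879006e-03  3.44887819e-01  1.80537477e+00  7.35952048e-04
  9.92171993e-01  8.58046679e-01]
now [519.3  60.8 406.1] -> [605.  190.  406.3] shift cm [ -4.32 -14.89  -0.02] rot [-1.000e-02  6.000e-02 -4.455e+01]
```

Call:
arm_command:
  steps:
    - [-4.3,-14.9,0,0,0,-44.5]
    - [-4.3,-14.9,0,0,0,-44.5]
    - [-4.3,-14.9,0,0,0,-44.5]
    - [-4.3,-14.9,0,0,0,-44.5]
    - [-4.3,-14.9,0,0,0,-44.5]
    - [-4.3,-14.9,0,0,0,-44.5]
    - [-4.3,-14.9,0,0,0,-44.5]
    - [-4.3,-14.9,6,0,0,-44.5]
    - [-4.3,-14.9,8,0,0,-44.5]
    - [-4.3,-14.9,8,0,0,-44.5]

```text
t: 22.38
eef_pos: [604.0, 189.1, 320.2]
tcp_rot: [3.139, 0.008, -0.096]
ft_force: [-1.0, 0.0, -1.0]
opening: 0.683
```

```bash
python3 - <<'E'
from h import *
t=shot("top","top8");s=shot("scene","scene8")
k=lambda a,f:cv2.resize(a,None,fx=f,fy=f,interpolation=cv2.INTER_CUBIC)
cv2.imwrite("pics/c8.png",np.hstack([k(t[125:195,140:240],3.9),k(s[200:270,330:430+25],3.9)])[:, :799])
tool([605,190,51.5],np.radians(-5.2))
E
```

```text
now [605.4 189.2 326.8] -> [605.  190.  222.8] shift cm [-0.04 -0.09 10.4 ] rot [ 0.07  0.01 -0.27]
```

View pics/c8.png

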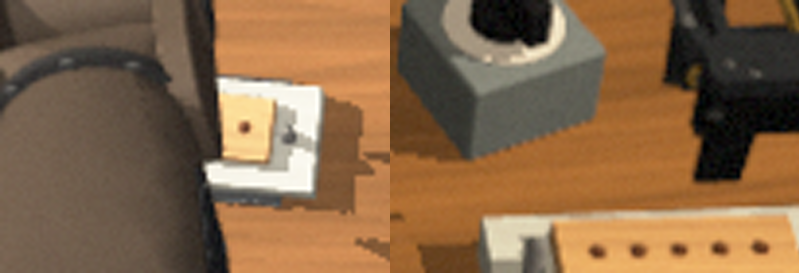

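Call:
arm_command:
  steps:
    - [0,0,3,0,0,0]
    - [0,0,6,0,0,0]
    - [0,0,8.5,0,0,0]
    - [0,0,9.8,0,0,0]
    - [0,0,10.4,0,0,0]
    - [0,0,10.4,0,0,0]
    - [0,0,10.4,0,0,0]

```text
t: 23.07
eef_pos: [605.8, 188.8, 225.4]
tcp_rot: [3.141, -0.005, -0.095]
ft_force: [0.6, -0.8, 0.1]
opening: 0.681
```

Call:
arm_command:
  steps:
    - [0,0,0,0,0,0]
    - [0,0,0,0,0,0]
    - [0,0,0,0,0,0]
    - [0,0,0,0,0,0]
    - [0,0,0,0,0,0]
    - [0,0,0,0,0,0]
  jaw: 0

```text
t: 23.57
eef_pos: [605.4, 188.6, 224.9]
tcp_rot: [3.141, -0.004, -0.095]
ft_force: [-0.4, 0.4, 7.4]
opening: 0.522
```

Call:
arm_command:
  steps:
    - [0,0,-2,0,0,0]
    - [0,0,-5,0,0,0]
    - [0,0,-9,0,0,0]
    - [0,0,-13,0,0,0]
    - [0,0,-17,0,0,0]
    - [0,0,-18,0,0,0]
    - [0,0,-18,0,0,0]

```text
t: 24.15
eef_pos: [604.5, 188.9, 407.4]
tcp_rot: [-3.141, -0.009, -0.095]
ft_force: [0.8, -0.1, -2.5]
opening: 0.524
```

```bash
python3 - <<'E'
from h import *
st=state();print(st["eef_pos"],st["tcp_rot"],st["opening"],st["ft_force"])
tool([540,0,235],np.radians(-95))
E
```

```text
[604.50263184 188.93598715 407.40228434] [-3.14136506 -0.00897064 -0.09486321] 0.5241115221349073 [ 0.79709133 -0.09319335 -2.47169301]
now [604.5 188.9 407.4] -> [540.   -0.  406.3] shift cm [-4.63 19.42  0.06] rot [-0.41 -0.39 89.56]
```

Call:
arm_command:
  steps:
    - [-4.6,19.4,0,0,0,89.5]
    - [-4.6,19.4,0,0,0,89.5]
    - [-4.6,19.4,0,0,0,89.5]
    - [-4.6,19.4,0,0,0,89.5]
    - [-4.6,19.4,0,0,0,89.5]
    - [-4.6,19.4,0,0,0,89.5]
    - [-4.6,19.4,0,0,0,89.5]
    - [-4.6,19.4,0,0,0,89.5]
    - [-4.6,19.4,0,0,0,89.5]
    - [-4.6,19.4,0,0,0,89.5]
    - [-4.6,19.4,0,0,0,89.5]
    - [-4.6,19.4,0,0,0,89.5]

```text
t: 25.15
eef_pos: [540.2, 0.1, 401.8]
tcp_rot: [3.141, -0.001, -1.601]
ft_force: [0.5, 0.3, -0.6]
opening: 0.524
```

```bash
python3 - <<'E'
from h import *
st=state();print(st["eef_pos"],st["tcp_rot"],st["opening"],st["ft_force"],st["joints"])
q,e=rack(95,dx=3,dz=80,off=15.6)
E
```

```text
[5.40222780e+02 1.29599895e-01 4.01848893e+02] [ 3.14125334e+00 -1.45254464e-03 -1.60126452e+00] 0.5240598122737796 [ 0.50333101  0.31297552 -0.57950576] [-1.21826093e-01  3.74104586e-01  1.77049163e+00 -1.75895277e-03
  9.97202527e-01  1.48039332e+00]
-> [ 492.6 -102.5  281.2] shift cm [10.38  4.45 12.08] rot [40.    1.44  4.21]
```

Call:
arm_command:
  steps:
    - [10.4,4.4,12,40,1.4,4.2]
    - [10.4,4.4,12,40,1.4,4.2]
    - [10.4,4.4,12,40,1.4,4.2]
    - [10.4,4.4,12,40,1.4,4.2]
    - [10.4,4.4,12,40,1.4,4.2]
    - [10.4,4.4,12,40,1.4,4.2]
    - [10.4,4.4,12,40,1.4,4.2]
    - [10.4,4.4,12,40,1.4,4.2]
    - [10.4,4.4,12,40,1.4,4.2]
    - [10.4,4.4,12,40,1.4,4.2]

```text
t: 25.98
eef_pos: [498.0, -94.7, 287.5]
tcp_rot: [-2.554, 0.054, -1.616]
ft_force: [0.6, 0.9, -2.1]
opening: 0.523
```

```bash
python3 - <<'E'
from h import *
st=state();print(st["eef_pos"],st["tcp_rot"],st["opening"],st["ft_force"],st["joints"])
q,e=rack(95,dx=3,dz=2,off=15.6)
t=shot("top","top9");s=shot("scene","scene9")
k=lambda a,f:cv2.resize(a,None,fx=f,fy=f,interpolation=cv2.INTER_CUBIC)
cv2.imwrite("pics/c9.png",np.hstack([k(t[110:220,240:390],2.6),k(s[210:320,100:250+30],2.6)])[:, :799])
E
```

```text
[497.98071259 -94.72956995 287.5291045 ] [-2.5543497   0.05424203 -1.61559894] 0.523037600647855 [ 0.55553469  0.89272761 -2.07875127] [-0.3527564   0.46733385  2.08211806  1.39627813  0.21587936 -0.05232165]
-> [ 492.6 -102.5  203.2] shift cm [1.25 5.06 6.7 ] rot [6.45 4.61 0.97]
```

View pics/c9.png

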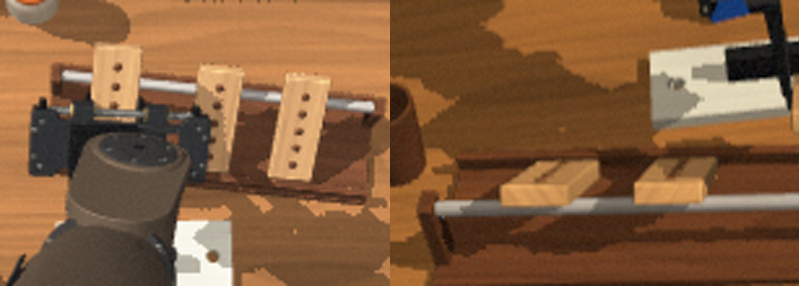

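Call:
arm_command:
  steps:
    - [1.2,0,0,6.4,4.6,1]
    - [1.2,0,0,6.4,4.6,1]
    - [1.2,0.5,0.5,6.4,4.6,1]
    - [1.2,3.5,4.4,6.4,4.6,1]
    - [1.2,3.5,4.4,6.4,4.6,1]
    - [1.2,3.5,4.4,6.4,4.6,1]
    - [1.2,3.5,4.4,6.4,4.6,1]
    - [1.2,3.5,4.4,6.4,4.6,1]

```text
t: 26.75
eef_pos: [493.1, -102.9, 230.6]
tcp_rot: [-2.447, 0.003, -1.675]
ft_force: [-0.1, 0.4, -1.5]
opening: 0.52
```

```bash
python3 - <<'E'
from h import *
st=state();print(st["eef_pos"],st["tcp_rot"],st["opening"],st["ft_force"],st["joints"])
q,e=rack(95,dx=3,dz=2,off=15.6)
E
```

```text
[ 493.14790171 -102.87003093  230.56393189] [-2.44730958  0.00337288 -1.67538528] 0.5202348774701158 [-0.07911937  0.39395245 -1.49410667] [-0.36419388  0.58073672  2.14909687  2.56873588  0.31270853 -1.21962363]
-> [ 492.6 -102.5  203.2] shift cm [-0.03  1.8   2.07] rot [ 0.22  0.22 -0.04]
```

Call:
arm_command:
  steps:
    - [0,0.7,0.8,0,0,0]
    - [0,1.4,1.6,0,0,0]
    - [0,1.8,2.1,0,0,0]
    - [0,2.0,2.15,0,0,0]
    - [0,2.2,2.2,0,0,0]
    - [0,2.2,2.2,0,0,0]
    - [0,2.2,2.2,0,0,0]

```text
t: 27.33
eef_pos: [491.3, -102.9, 202.3]
tcp_rot: [-2.44, 0.001, -1.676]
ft_force: [-0.4, 0.2, -0.5]
opening: 0.527
```

Call:
arm_command:
  steps:
    - [0,0.1,0.1,0,0,0]
    - [0,0.2,0.2,0,0,0]
    - [0,0.2,0.2,0,0,0]

```text
t: 27.58
eef_pos: [491.2, -103.0, 199.8]
tcp_rot: [-2.438, 0.001, -1.676]
ft_force: [-2.3, -0.4, 6.4]
opening: 0.521
```

Contact felt. Release and retreat.

Call:
arm_command:
  steps:
    - [0,0,-0.1,0,0,0]
    - [0,0,-0.1,0,0,0]
    - [0,0,-0.1,0,0,0]
    - [0,0,-0.1,0,0,0]
    - [0,0,-0.1,0,0,0]
    - [0,0,-2,0,0,0]
    - [0,0,-5,0,0,0]
    - [0,0,-9,0,0,0]
    - [0,0,-12,0,0,0]
    - [0,0,-15,0,0,0]
    - [0,0,-15,0,0,0]
  jaw: 6.5

```text
t: 28.5
eef_pos: [392.4, -92.2, 316.6]
tcp_rot: [-2.438, -0.001, -1.675]
ft_force: [0.3, -0.3, 1.1]
opening: 0.685
```

```bash
python3 - <<'E'
from h import *
st=state();print(st["eef_pos"],st["tcp_rot"],st["opening"],st["joints"])
tool([450,60,260],np.radians(-50))
E
```

```text
[392.42637993 -92.20673924 316.62135337] [-2.43800276e+00 -6.10946241e-04 -1.67504137e+00] 0.6850228302107021 [-0.43874484  0.30497285  2.31281775  2.18004809  0.26142467 -0.88500532]
now [392.4 -92.2 316.6] -> [450.   60.  431.3] shift cm [-15.73 -10.58  -6.07] rot [-38.08 -16.19 -44.01]
```

Call:
arm_command:
  steps:
    - [0,0,-4,0,0,0]
    - [-15.7,-10.6,-6,-38,-16.2,-44]
    - [-15.7,-10.6,-6,-38,-16.2,-44]
    - [-15.7,-10.6,-6,-38,-16.2,-44]
    - [-15.7,-10.6,-6,-38,-16.2,-44]
    - [-15.7,-10.6,-6,-38,-16.2,-44]
    - [-15.7,-10.6,-6,-38,-16.2,-44]
    - [-15.7,-10.6,-6,-38,-16.2,-44]
    - [-15.7,-10.6,-6,-38,-16.2,-44]
    - [-15.7,-10.6,-6,-38,-16.2,-44]
    - [-15.7,-10.6,-6,-38,-16.2,-44]
    - [-15.7,-10.6,-6,-38,-16.2,-44]

```text
t: 29.5
eef_pos: [455.3, 61.6, 430.7]
tcp_rot: [-2.878, -0.023, -1.132]
ft_force: [-0.2, -0.2, -0.3]
opening: 0.682
```

```bash
python3 - <<'E'
from h import *
st=state();print(st["eef_pos"],st["tcp_rot"],st["joints"])
t=shot("top","top10");s=shot("scene","scene10")
k=lambda a,f:cv2.resize(a,None,fx=f,fy=f,interpolation=cv2.INTER_CUBIC)
a=k(t[125:225,140:410],2.9);b=k(s[185:320,100:470],2.1)
w=min(a.shape[1],b.shape[1]);cv2.imwrite("pics/c10.png",np.vstack([a[:,:w],b[:,:w]]))
E
```

```text
[455.26203847  61.57190371 430.67186376] [-2.87801245 -0.0229015  -1.13209415] [-0.02702525  0.1964102   1.95856371  0.14386645  0.74543338  1.00805294]
```

View pics/c10.png

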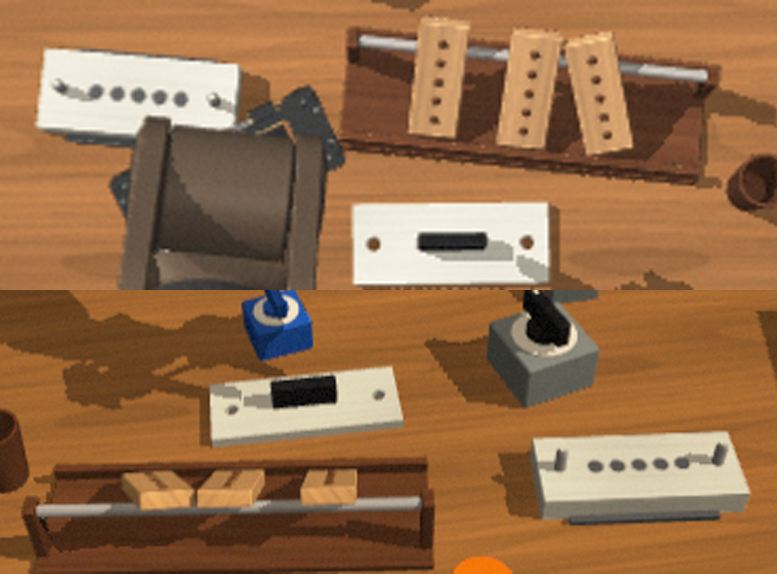

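The knock came: board c was turned askew on the rack, with its beads from (593,61) to (607,134). Boards a and d are good, the plate is unmoved and the mould is empty. I'll measure c and reseat it.

```bash
python3 - <<'E'
from h import *
f=lambda L:np.array(L)/2.9+[140,125]
for n,L in dict(a=[(445,25),(441,43),(438,78),(435,116)],c=[(593,61),(600,98),(607,134)],d=[(536,55),(529,93),(522,131)]).items():
    L=[L[0],L[len(L)//2],L[-1]]
    P=np.array([plane("top",f(L[i]),64.5+dz)[0] for i,dz in((0,28),(1,0),(2,-28))])
    m=(P-RO)@RM; v=m[0]-m[2]; print(n,"bead rack xyz",m.round(1),"yaw vs rack",np.degrees(np.arctan2(v[1],v[0])).round(1),np.hypot(v[0],v[1]))
# c corners
for L,z in (([(568,42),(612,32)],105.9),([(587,154),(633,148)],22.3)): print(((plane("top",f(L),z)-RO)@RM).round(1))
for L,z in (([(510,30),(560,33)],105.9),([(498,144),(546,149)],22.3)): print(((plane("top",f(L),z)-RO)@RM).round(1),"d")
s=cv2.imread("pics/scene10.png"); cv2.imwrite("pics/s10.png",cv2.resize(s[255:325,100:260],None,fx=5,fy=5,interpolation=cv2.INTER_CUBIC))
E
```

```text
a bead rack xyz [[ 61.   93.   92.5]
 [ 12.8  94.1  64.5]
 [-21.1  92.7  36.5]] yaw vs rack 0.2 82.18851082973237
c bead rack xyz [[ 39.6 -58.   92.5]
 [  9.  -72.   64.5]
 [-21.9 -86.4  36.5]] yaw vs rack 24.8 67.79954015579825
d bead rack xyz [[ 39.9  -0.5  92.5]
 [  6.7   0.5  64.5]
 [-27.7   1.7  36.5]] yaw vs rack -1.9 67.61813596712021
[[ 53.  -29.8 105.9]
 [ 67.6 -72.6 105.9]]
[[ -42.4  -69.4   22.3]
 [ -31.2 -116.9   22.3]]
[[ 59.1  28.6 105.9]
 [ 61.2 -21.1 105.9]] d
[[-41.2  24.2  22.3]
 [-41.4 -26.2  22.3]] d
```

View pics/s10.png

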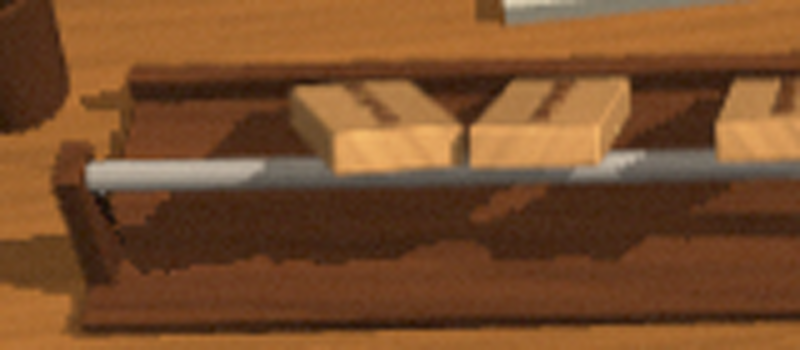

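```bash
sed -i 's/along=0,go=True):/along=0,yaw=0):/; s/^    L=RM@\[c,0,n\].*/    W=RM@R.from_euler("z",yaw,degrees=True).as_matrix(); L=W@[c,0,n]; Z=W@[n,0,-c]; Y=W@[0,-1,0]/' h.py; python3 - <<'E'
from h import *
rack(-72,dx=3,off=135,along=-20,yaw=23.5)
rack(-72,dx=3,off=15,along=-20,yaw=23.5)
E
```

```text
-> [ 391.8 -344.7  279.8] shift cm [33.65 26.2   9.01] rot [24.75  2.63  7.55]
-> [ 465.4 -321.7  187.9] shift cm [34.52 21.23 19.9 ] rot [24.75  2.63  7.55]
```

Call:
arm_command:
  steps:
    - [33.6,26.2,9,24.7,2.6,7.5]
    - [33.6,26.2,9,24.7,2.6,7.5]
    - [33.6,26.2,9,24.7,2.6,7.5]
    - [33.6,26.2,9,24.7,2.6,7.5]
    - [33.6,26.2,9,24.7,2.6,7.5]
    - [33.6,26.2,9,24.7,2.6,7.5]
    - [33.6,26.2,9,24.7,2.6,7.5]
    - [33.6,26.2,9,24.7,2.6,7.5]
    - [33.6,26.2,9,24.7,2.6,7.5]
    - [33.6,26.2,9,24.7,2.6,7.5]
    - [33.6,26.2,9,24.7,2.6,7.5]
    - [33.6,26.2,9,24.7,2.6,7.5]
  jaw: 6

```text
t: 30.6
eef_pos: [391.9, -315.5, 289.8]
tcp_rot: [-2.445, -0.001, -1.279]
ft_force: [1.4, -1.1, 0.4]
opening: 0.63
```

```bash
python3 - <<'E'
from h import *
st=state();print(st["eef_pos"],st["tcp_rot"],st["joints"],st["opening"])
rack(-72,dx=3,off=60,along=-20,yaw=23.5)
rack(-72,dx=3,off=15,along=-20,yaw=23.5)
t=shot("top","top11")
E
```

```text
[ 391.86223627 -315.50651146  289.80041097] [-2.44453890e+00 -6.88227573e-04 -1.27894486e+00] [-0.90810271  0.48528176  2.05482549  1.18684006  0.70115568 -0.6151815 ] 0.6304366425676531
-> [ 437.8 -330.3  222.3] shift cm [2.73 1.29 7.72] rot [ 0.06 -0.47 -0.49]
-> [ 465.4 -321.7  187.9] shift cm [ 2.7   1.28 12.22] rot [ 0.06 -0.47 -0.49]
```

Call:
arm_command:
  steps:
    - [2.7,1.3,1,0,-0.5,-0.5]
    - [2.7,1.3,3,0,-0.5,-0.5]
    - [2.7,1.3,5,0,-0.5,-0.5]
    - [2.7,1.3,7,0,-0.5,-0.5]
    - [2.7,1.3,8.5,0,-0.5,-0.5]
    - [2.7,1.3,10,0,-0.5,-0.5]
    - [2.7,1.3,11,0,-0.5,-0.5]
    - [2.7,1.3,11.7,0,-0.5,-0.5]
    - [2.7,1.3,12.2,0,-0.5,-0.5]
    - [2.7,1.3,12.2,0,-0.5,-0.5]

```text
t: 31.48
eef_pos: [467.1, -318.8, 189.3]
tcp_rot: [-2.445, 0.0, -1.261]
ft_force: [-0.3, -0.2, 0.3]
opening: 0.631
```

Call:
arm_command:
  steps:
    - [0,0,0,0,0,0]
    - [0,0,0,0,0,0]
    - [0,0,0,0,0,0]
    - [0,0,0,0,0,0]
    - [0,0,0,0,0,0]
    - [0,0,0,0,0,0]
  jaw: 0

```text
t: 31.98
eef_pos: [467.2, -319.1, 190.4]
tcp_rot: [-2.443, -0.001, -1.26]
ft_force: [0.7, -1.5, 2.0]
opening: 0.534
```

```bash
python3 - <<'E'
from h import *
st=state();print(st["eef_pos"],st["tcp_rot"],st["opening"],st["ft_force"],st["moment"])
rack(-95,dx=5,dz=15,off=15,along=-20)
rack(-95,dx=5,dz=40,off=15,along=-20)
E
```

```text
[ 467.18834277 -319.06908799  190.38946917] [-2.44334177e+00 -9.66652807e-04 -1.26018512e+00] 0.533983941494289 [ 0.6503113  -1.45536734  1.96775742] [-0.25618311 -0.00906727 -0.26978216]
-> [ 459.5 -290.   202.9] shift cm [-3.   -0.92 -0.86] rot [-0.02 15.32 18.34]
-> [ 459.5 -290.   227.9] shift cm [-3.   -2.53 -2.77] rot [-0.02 15.32 18.34]
```

Call:
arm_command:
  steps:
    - [0,0,0,0,0,0]
    - [0,-0.6,-1,0,0,0]
    - [0,-1.6,-2,0,0,0]
    - [-1,-2.5,-2.8,0,5,6]
    - [-2,-2.5,-2.8,0,10,12]
    - [-3,-2.5,-2.8,0,15.3,18.3]
    - [-3,-2.5,-2.8,0,15.3,18.3]
    - [-3,-2.5,-2.8,0,15.3,18.3]
    - [-3,-2.5,-2.8,0,15.3,18.3]

```text
t: 32.73
eef_pos: [459.1, -289.7, 227.4]
tcp_rot: [-2.444, 0.0, -1.673]
ft_force: [-0.6, -0.6, -1.9]
opening: 0.539
```

```bash
python3 - <<'E'
from h import *
st=state();print(st["eef_pos"],st["tcp_rot"],st["opening"],st["ft_force"])
rack(-95,dx=4,dz=3,off=15,along=-20)
t=shot("top","top12");s=shot("scene","scene12")
k=lambda a,f:cv2.resize(a,None,fx=f,fy=f,interpolation=cv2.INTER_CUBIC)
cv2.imwrite("pics/c12.png",np.hstack([k(t[110:220,240:390],2.6),k(s[200:320,90:250],2.4)[:286]])[:, :799])
E
```

```text
[ 459.07882362 -289.66193931  227.39607008] [-2.44430446e+00  4.86366046e-04 -1.67347936e+00] 0.5389086938370823 [-0.56150543 -0.58398755 -1.90820426]
-> [ 458.5 -289.9  190.9] shift cm [0.03 2.39 2.77] rot [0.05 0.16 0.15]
```

View pics/c12.png

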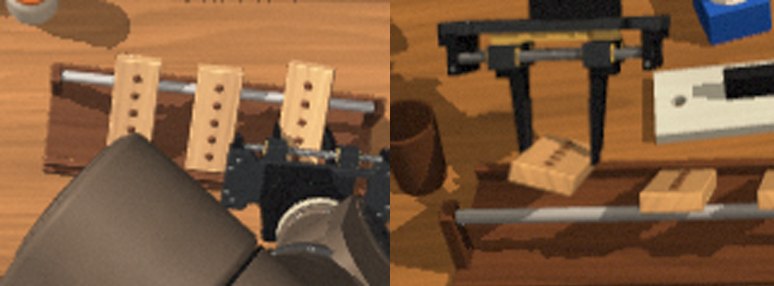

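Call:
arm_command:
  steps:
    - [0,0.7,0.8,0,0,0]
    - [0,1.4,1.6,0,0,0]
    - [0,2,2.3,0,0,0]
    - [0,2.3,2.6,0,0,0]
    - [0,2.4,2.75,0,0,0]
    - [0,2.4,2.75,0,0,0]
    - [0,2.4,2.75,0,0,0]

```text
t: 33.42
eef_pos: [458.2, -290.1, 191.5]
tcp_rot: [-2.443, 0.0, -1.675]
ft_force: [-5.8, 2.0, 7.5]
opening: 0.537
```

Call:
arm_command:
  steps:
    - [0,0.15,0.1,0,0,0]
    - [0,0.3,0.15,0,0,0]
    - [0,0.4,0.15,0,0,0]
    - [0,0.4,0.15,0,0,0]

```text
t: 33.75
eef_pos: [457.1, -290.3, 189.6]
tcp_rot: [-2.436, -0.001, -1.674]
ft_force: [-3.5, 1.9, 21.7]
opening: 0.534
```

Call:
arm_command:
  steps:
    - [0,0,0,0,0,0]
    - [0,0,0,0,0,0]
    - [0,0,0,0,0,0]
    - [0,0,0,0,0,0]
    - [0,0,-0.5,0,0,0]
    - [0,0,-2,0,0,0]
    - [0,0,-5,0,0,0]
    - [0,0,-9,0,0,0]
    - [0,0,-13,0,0,0]
    - [0,0,-17,0,0,0]
    - [0,0,-17,0,0,0]
  jaw: 6.5

```text
t: 34.67
eef_pos: [344.7, -277.2, 321.7]
tcp_rot: [-2.442, -0.004, -1.676]
ft_force: [0.4, 0.2, 0.5]
opening: 0.685
```

```bash
python3 - <<'E'
from h import *
st=state();print(st["eef_pos"],st["tcp_rot"],st["joints"],st["opening"])
t=shot("top","top13");s=shot("scene","scene13")
k=lambda a,f:cv2.resize(a,None,fx=f,fy=f,interpolation=cv2.INTER_CUBIC)
a=k(t[115:235,140:410],2.9);b=k(s[210:320,90:270],4.3)[:, :774]
cv2.imwrite("pics/c13.png",np.vstack([a[:240,:774],b[:350]]))
E
```

```text
[ 344.74397458 -277.22892886  321.72456221] [-2.44215902 -0.00373383 -1.67570869] [-0.91420909  0.34564872  2.20081667  1.44341866  0.48678967 -0.53393765] 0.6853885348397365
```

View pics/c13.png

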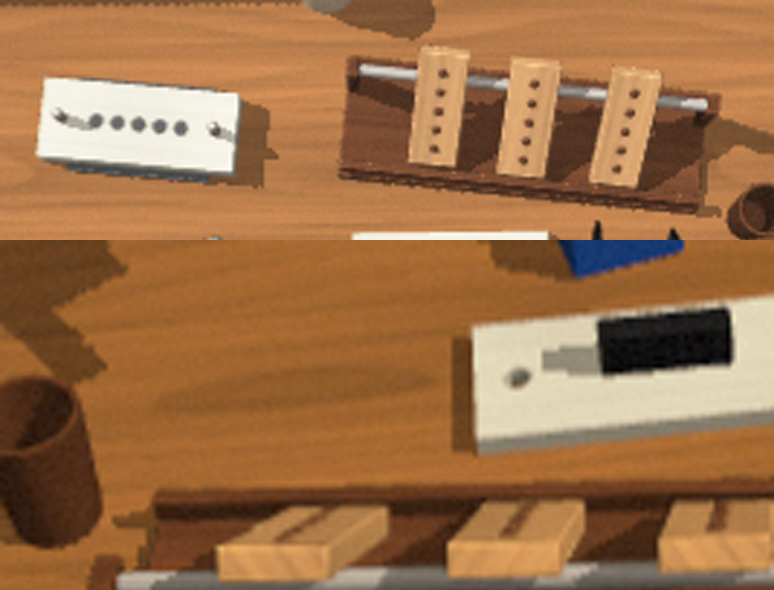

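All three boards now lean parallel, feet at the lip; the cup is untouched at (757,210). That was the 16th and last view, so I go on numerically.

```bash
cat > meas.py <<'E'
from h import *
def meas(im,box,z,n="top",thr=150,dark=110):
    x0,y0,x1,y1=box; F=4; c=cv2.resize(im[y0:y1,x0:x1],None,fx=F,fy=F,interpolation=cv2.INTER_CUBIC)
    h=cv2.cvtColor(c,cv2.COLOR_BGR2HSV); w=((h[:,:,1]<50)&(h[:,:,2]>thr)).astype(np.uint8)*255
    k=max(cv2.findContours(w,cv2.RETR_EXTERNAL,cv2.CHAIN_APPROX_NONE)[0],key=cv2.contourArea)
    px=lambda q:(np.asarray(q,float).reshape(-1,2)+.5)/F-.5+[x0,y0]
    r=cv2.minAreaRect(plane(n,px(k),z)[:,:2].astype(np.float32)); print("rect",np.round(r[0],1),np.round(r[1],1),round(r[2],2))
    hull=np.zeros(w.shape,np.uint8); cv2.fillConvexPoly(hull,cv2.convexHull(k),255)
    d=((h[:,:,2]<dark)&(cv2.erode(hull,np.ones((9,9)))>0)).astype(np.uint8)
    m,_,st,ce=cv2.connectedComponentsWithStats(d)
    for i in range(1,m):
        if st[i,4]>20: print("  blob",st[i,4],plane(n,px(ce[i]),z)[0,:2].round(1),px(ce[i])[0].round(1),st[i,2:4])
E
python3 - <<'E'
from meas import *
t=cv2.imread("pics/top13.png");t10=cv2.imread("pics/top10.png");t0=cv2.imread("pics/top0.png")
print("mould");meas(t,(148,135,228,182),30)
print("plate t10");meas(t10,(255,188,335,230),12)
print("plate t0");meas(t0,(255,188,335,230),12)
s=cv2.imread("pics/scene13.png")
print("mould sc");meas(s,(345,240,465,305),30,"scene",thr=140,dark=125)
print("plate sc");meas(s,(190,215,300,265),12,"scene",thr=140,dark=125)
E
```

```text
mould
rect [603.9 194.4] [204.8  86.4] 84.86
  blob 77 [611.2 273.9] [161.  155.3] [13  9]
  blob 118 [607.1 238.8] [172.7 156.5] [13 13]
  blob 88 [605.7 216.5] [180.1 157. ] [10 12]
  blob 113 [603.3 194.3] [187.4 157.7] [13 13]
  blob 109 [601.1 172.4] [194.7 158.3] [11 12]
  blob 105 [599.6 150.9] [201.9 158.8] [10 12]
  blob 79 [595.5 114.2] [214.1 160. ] [10 10]
plate t10
rect [ 448.8 -129.2] [ 84.1 203.7] 0.18
  blob 2259 [ 450.5 -130. ] [295.5 208. ] [95 26]
  blob 43 [ 451.5 -209.2] [321.6 207.5] [12  9]
  blob 65 [447.4 -48.7] [268.6 209.2] [12  9]
plate t0
rect [ 448.8 -129.2] [ 84.1 203.7] 0.18
  blob 2256 [ 450.5 -130. ] [295.5 208. ] [95 26]
  blob 42 [ 451.6 -209.2] [321.6 207.5] [12  8]
  blob 67 [447.6 -48.8] [268.6 209.2] [12 10]
mould sc
rect [604.9 193.5] [201.7  84.8] 84.9
  blob 697 [601.3 278.5] [441.7 263.3] [26 41]
  blob 588 [586.5 116.8] [365.9 266.2] [20 40]
  blob 444 [605.8 239.1] [424.6 266.8] [27 21]
  blob 372 [604.4 216.8] [414.2 267.5] [26 18]
  blob 370 [602.2 194.9] [403.8 267.8] [27 19]
  blob 389 [598.1 150.8] [383.  268.6] [26 19]
  blob 389 [600.4 172.9] [393.5 268.3] [26 19]
plate sc
rect [ 451.1 -129. ] [ 85.6 202. ] 0.47
  blob 6505 [ 433.2 -128.7] [244.2 233.3] [127  63]
  blob 160 [449.1 -47.1] [280.2 234.6] [16 13]
  blob 137 [ 449.7 -206.8] [210.5 241.7] [15 13]
```

```bash
python3 - <<'E'
from h import *
tool([410,-180,240],np.radians(-48))
E
```

```text
now [ 347.  -278.2  318.8] -> [ 410.  -180.   411.3] shift cm [-10.42  -9.96  -3.73] rot [-37.63 -16.9  -46.05]
```

Call:
arm_command:
  steps:
    - [0,-2,-3,0,0,0]
    - [-10.4,-10,-3.7,-37.6,-16.9,-46]
    - [-10.4,-10,-3.7,-37.6,-16.9,-46]
    - [-10.4,-10,-3.7,-37.6,-16.9,-46]
    - [-10.4,-10,-3.7,-37.6,-16.9,-46]
    - [-10.4,-10,-3.7,-37.6,-16.9,-46]
    - [-10.4,-10,-3.7,-37.6,-16.9,-46]
    - [-10.4,-10,-3.7,-37.6,-16.9,-46]
    - [-10.4,-10,-3.7,-37.6,-16.9,-46]
    - [-10.4,-10,-3.7,-37.6,-16.9,-46]
    - [-10.4,-10,-3.7,-37.6,-16.9,-46]
    - [-10.4,-10,-3.7,-37.6,-16.9,-46]

```text
t: 35.77
eef_pos: [412.3, -180.1, 408.8]
tcp_rot: [3.141, 0.007, -0.832]
ft_force: [-0.2, 1.3, 0.4]
opening: 0.681
```

```bash
python3 - <<'E'
from h import *
tool([450,-129,90],np.radians(0.3))
E
```

```text
now [ 412.3 -180.1  408.8] -> [ 450.  -129.   261.3] shift cm [-1.13 -6.24 14.75] rot [ -0.13   0.41 -48.  ]
```

Call:
arm_command:
  steps:
    - [-1.1,-6.2,3,0,0.4,-7]
    - [-1.1,-6.2,6,0,0.4,-14]
    - [-1.1,-6.2,9,0,0.4,-21]
    - [-1.1,-6.2,12,0,0.4,-28]
    - [-1.1,-6.2,14.7,0,0.4,-48]
    - [-1.1,-6.2,14.7,0,0.4,-48]
    - [-1.1,-6.2,14.7,0,0.4,-48]
    - [-1.1,-6.2,14.7,0,0.4,-48]
    - [-1.1,-6.2,14.7,0,0.4,-48]

```text
t: 36.52
eef_pos: [449.9, -130.1, 262.6]
tcp_rot: [-3.14, -0.005, -0.004]
ft_force: [-0.3, -0.2, 0.0]
opening: 0.682
```

```bash
python3 - <<'E'
from meas import *
tool([450,-129,33],np.radians(0.3))
s=shot("scene","scene14"); meas(s,(190,215,300,265),12,"scene",thr=140,dark=125)
E
```

```text
now [ 449.9 -130.1  262.6] -> [ 450.  -129.   204.3] shift cm [-0.02 -0.1   5.83] rot [-0.08 -0.28 -0.54]
rect [ 451.2 -129.1] [ 85.3 201.9] 0.23
  blob 6463 [ 433.4 -128.8] [244.2 233.3] [127  62]
  blob 161 [449.2 -47.1] [280.2 234.6] [16 13]
  blob 170 [ 450.6 -206.7] [210.5 242. ] [15 16]
```

Call:
arm_command:
  steps:
    - [0,-0.1,2,0,-0.3,-0.5]
    - [0,-0.1,4,0,-0.3,-0.5]
    - [0,-0.1,5.2,0,-0.3,-0.5]
    - [0,-0.1,5.8,0,-0.3,-0.5]
    - [0,-0.1,5.8,0,-0.3,-0.5]
    - [0,-0.1,5.8,0,-0.3,-0.5]

```text
t: 37.07
eef_pos: [450.0, -129.3, 205.5]
tcp_rot: [-3.141, 0.0, 0.008]
ft_force: [0.8, -0.1, 0.6]
opening: 0.682
```

Call:
arm_command:
  steps:
    - [0,0,0,0,0,0]
    - [0,0,0,0,0,0]
    - [0,0,0,0,0,0]
    - [0,0,0,0,0,0]
    - [0,0,0,0,0,0]
    - [0,0,0,0,0,0]
    - [0,0,0,0,0,0]
    - [0,0,0,0,0,0]
    - [0,0,0,0,0,0]
  jaw: 0

```text
t: 37.82
eef_pos: [449.8, -129.2, 205.3]
tcp_rot: [-3.141, 0.001, 0.009]
ft_force: [-1.7, -0.2, 2.0]
opening: 0.167
```

```bash
python3 - <<'E'
from h import *
st=state();print(st["eef_pos"],st["tcp_rot"],st["opening"],st["ft_force"])
E
```

```text
[ 449.82977061 -129.24171655  205.30501741] [-3.14145338e+00  6.03960662e-04  9.04248279e-03] 0.16707056908304024 [-1.69961472 -0.20905615  1.96758191]
```

Call:
arm_command:
  steps:
    - [0,0,-1,0,0,0]
    - [0,0,-3,0,0,0]
    - [0,0,-6,0,0,0]
    - [0,0,-9,0,0,0]
    - [0,0,-12,0,0,0]
    - [0,0,-14,0,0,0]
    - [0,0,-14,0,0,0]
    - [0,0,-14,0,0,0]

```text
t: 38.48
eef_pos: [449.7, -129.1, 345.2]
tcp_rot: [3.141, -0.001, 0.009]
ft_force: [0.1, -1.6, -4.9]
opening: 0.168
```

```bash
python3 - <<'E'
from meas import *
st=state();print(st["eef_pos"],st["tcp_rot"],st["opening"],st["ft_force"],st["moment"])
tool([603.8,194.2,174],np.radians(-5.05))
s=shot("scene","scene15"); meas(s,(150,130,340,265),152,"scene",thr=140,dark=125)
E
```

```text
[ 449.65152093 -129.11462824  345.15311479] [ 3.14117017e+00 -5.53407665e-04  9.34894093e-03] 0.16815604738260947 [ 0.1353607  -1.63247104 -4.89176639] [ 0.0090887  -0.06989166 -0.00274532]
now [ 449.7 -129.1  345.2] -> [603.8 194.2 345.3] shift cm [ 1.572e+01 -3.219e+01 -2.000e-02] rot [ 0.02 -0.03  5.59]
rect [ 451.7 -129.1] [ 84.9 202.1] 0.52
  blob 7084 [ 435.1 -127.6] [241.2 186.7] [149  65]
  blob 153 [449.1 -46.3] [280.1 187.4] [17 12]
  blob 378 [ 449.7 -208.7] [203.1 194.7] [29 17]
```

Call:
arm_command:
  steps:
    - [1.9,-3.8,0,0,0,1]
    - [3.7,-7.6,0,0,0,2]
    - [5.6,-11.4,0,0,0,3]
    - [7.5,-15.2,0,0,0,4]
    - [9.3,-19,0,0,0,5]
    - [11.2,-22.8,0,0,0,5.6]
    - [13.1,-26.6,0,0,0,5.6]
    - [15,-30.4,0,0,0,5.6]
    - [15.76,-32.2,0,0,0,5.6]
    - [15.76,-32.2,0,0,0,5.6]
    - [15.76,-32.2,0,0,0,5.6]

```text
t: 39.45
eef_pos: [604.5, 195.5, 341.8]
tcp_rot: [3.14, 0.005, -0.086]
ft_force: [0.1, -0.7, -4.8]
opening: 0.168
```

```bash
python3 - <<'E'
from meas import *
st=state();print(st["eef_pos"],st["tcp_rot"],st["opening"],st["ft_force"])
tool([604.2,194,100],np.radians(-5.05))
z=st["eef_pos"][2]-205.3+12
s=shot("scene","scene16"); meas(s,(330,120,500,300),z,"scene",thr=140,dark=125)
E
```

```text
[604.47895615 195.52179746 341.76269869] [ 3.14005841  0.00490305 -0.0861384 ] 0.16776314885016408 [ 0.1039747  -0.65822389 -4.76806045]
now [604.5 195.5 341.8] -> [604.2 194.  271.3] shift cm [0.02 0.14 7.05] rot [0.09 0.28 0.11]
rect [703.9 143.5] [173.   72.4] 84.95
  blob 703 [700.9 216.3] [441.7 263.3] [27 41]
  blob 1012 [687.7  79.4] [366.6 265.9] [28 46]
  blob 441 [704.8 182.5] [424.6 266.8] [27 21]
  blob 701 [700.2 125.9] [393.5 268.3] [33 29]
  blob 699 [698.3 107.2] [383.2 268.6] [33 27]
  blob 371 [703.6 163.4] [414.2 267.5] [26 18]
  blob 368 [701.7 144.6] [403.8 267.8] [26 19]
```

Call:
arm_command:
  steps:
    - [0,0.14,2,0,0.3,0.1]
    - [0,0.14,4,0,0.3,0.1]
    - [0,0.14,6,0,0.3,0.1]
    - [0,0.14,7.2,0,0.3,0.1]
    - [0,0.14,7.2,0,0.3,0.1]
    - [0,0.14,7.2,0,0.3,0.1]
    - [0,0.14,7.2,0,0.3,0.1]

```text
t: 40.08
eef_pos: [604.7, 192.5, 274.0]
tcp_rot: [-3.141, -0.006, -0.091]
ft_force: [0.4, 0.3, -5.2]
opening: 0.167
```

```bash
python3 - <<'E'
from meas import *
st=state();print(st["eef_pos"],st["tcp_rot"],st["opening"],st["ft_force"],st["moment"])
z=st["eef_pos"][2]-205.3+12;print(z)
s=shot("scene","scene17"); meas(s,(340,190,480,282),z,"scene",thr=140,dark=125)
E
```

```text
[604.65810049 192.4558766  274.02670254] [-3.14135968 -0.00582455 -0.09070124] 0.16731917794266193 [ 0.42126361  0.27158559 -5.23865559] [-0.03091013 -0.12359312  0.00127647]
80.7267025359867
rect [608.6 192.4] [202.8  81.7] 86.16
  blob 10273 [597.6 223.6] [420.5 248.1] [241  70]
  blob 369 [597.7 113.9] [368.5 253.7] [30 19]
```

Call:
arm_command:
  steps:
    - [0,-0.15,0,0,0,0]
    - [0,-0.15,0,0,0,0]
    - [0,-0.15,0,0,0,0]
    - [0,-0.15,0,0,0,0]

```text
t: 40.47
eef_pos: [604.5, 194.4, 273.7]
tcp_rot: [-3.141, -0.005, -0.09]
ft_force: [0.3, -0.1, -4.4]
opening: 0.167
```

```bash
python3 - <<'E'
from h import *
st=state();print(st["eef_pos"],st["tcp_rot"],st["ft_force"])
tool([604.2,194,100],np.radians(-5.05))
E
```

```text
[604.50372369 194.3976965  273.65115265] [-3.14146292 -0.00549273 -0.08997319] [ 0.33876173 -0.07492242 -4.39245276]
now [604.5 194.4 273.7] -> [604.2 194.  271.3] shift cm [-0.03  0.04  0.23] rot [-0.01 -0.31 -0.11]
```

Call:
arm_command:
  steps:
    - [0,0,0.4,0,-0.3,-0.1]
    - [0,0,0.8,0,-0.3,-0.1]
    - [0,0,1.0,0,-0.3,-0.1]
    - [0,0,1.2,0,-0.3,-0.1]
    - [0,0,1.4,0,-0.3,-0.1]
    - [0,0,1.5,0,-0.3,-0.1]
    - [0,0,1.5,0,-0.3,-0.1]

```text
t: 41.05
eef_pos: [604.6, 194.3, 257.9]
tcp_rot: [3.141, 0.001, -0.088]
ft_force: [-0.6, 0.5, -5.7]
opening: 0.169
```

```bash
python3 - <<'E'
from h import *
st=state();print(st["eef_pos"],st["tcp_rot"],st["ft_force"],st["moment"])
tool([604.2,194,100],np.radians(-5.05))
E
```

```text
[604.60188224 194.28221911 257.90405499] [ 3.14142927e+00  7.64258448e-04 -8.84348724e-02] [-0.55657751  0.50786701 -5.70544566] [-0.03110446 -0.09276231  0.06290137]
now [604.6 194.3 257.9] -> [604.2 194.  271.3] shift cm [-0.04  0.03 -1.34] rot [ 0.01  0.04 -0.02]
```

Call:
arm_command:
  steps:
    - [0,0,0.25,0,0,0]
    - [0,0,0.5,0,0,0]
    - [0,0,0.75,0,0,0]
    - [0,0,0.9,0,0,0]
    - [0,0,0.9,0,0,0]

```text
t: 41.47
eef_pos: [604.5, 194.3, 248.8]
tcp_rot: [3.141, 0.001, -0.088]
ft_force: [-0.0, 0.9, -5.4]
opening: 0.162
```

Call:
arm_command:
  steps:
    - [0,0,0.25,0,0,0]
    - [0,0,0.5,0,0,0]
    - [0,0,0.75,0,0,0]
    - [0,0,0.95,0,0,0]
    - [0,0,0.95,0,0,0]

```text
t: 41.88
eef_pos: [604.5, 194.3, 239.2]
tcp_rot: [3.141, 0.001, -0.088]
ft_force: [-0.5, 0.2, -5.7]
opening: 0.167
```

```bash
python3 - <<'E'
from h import *
st=state();print(st["eef_pos"],st["tcp_rot"],st["ft_force"],st["moment"])
E
```

```text
[604.52134283 194.27688973 239.18135417] [ 3.14132819e+00  1.05523724e-03 -8.83693931e-02] [-0.54220709  0.21781463 -5.71358813] [-0.07237773 -0.11459993  0.02496166]
```

Call:
arm_command:
  steps:
    - [0,0,0.15,0,0,0]
    - [0,0,0.3,0,0,0]
    - [0,0,0.4,0,0,0]
    - [0,0,0.45,0,0,0]
    - [0,0,0.45,0,0,0]

```text
t: 42.3
eef_pos: [604.6, 194.3, 235.5]
tcp_rot: [-3.142, 0.0, -0.089]
ft_force: [-0.4, -1.2, -2.5]
opening: 0.165
```

Call:
arm_command:
  steps:
    - [0,0,0.1,0,0,0]
    - [0,0,0.1,0,0,0]

```text
t: 42.47
eef_pos: [604.5, 194.3, 235.3]
tcp_rot: [-3.141, -0.0, -0.088]
ft_force: [-3.6, -2.7, 6.5]
opening: 0.167
```

Call:
arm_command:
  steps:
    - [0,0,0,0,0,0]
    - [0,0,0,0,0,0]
    - [0,0,0,0,0,0]
    - [0,0,0,0,0,0]
    - [0,0,0,0,0,0]
    - [0,0,-2,0,0,0]
    - [0,0,-5,0,0,0]
    - [0,0,-9,0,0,0]
    - [0,0,-13,0,0,0]
    - [0,0,-15,0,0,0]
    - [0,0,-15,0,0,0]
  jaw: 6

```text
t: 43.38
eef_pos: [604.8, 194.4, 389.5]
tcp_rot: [-3.139, -0.007, -0.088]
ft_force: [0.4, 0.5, -1.2]
opening: 0.631
```

```bash
python3 - <<'E'
from meas import *
st=state();print(st["eef_pos"],st["tcp_rot"],st["opening"])
s=shot("scene","scene18"); meas(s,(340,190,480,290),42,"scene",thr=140,dark=125)
# bar now: along 19.3+? jaw perpendicular
tool([426.3,136.5,235],np.radians(-72.5))
E
```

```text
[604.84956179 194.43306483 389.50378514] [-3.13927877 -0.00739304 -0.08825781] 0.6305430947689914
rect [605.3 193.5] [204.4  84.2] 85.45
  blob 7995 [590. 201.] [405.8 259.4] [148  63]
  blob 517 [607.5 274.2] [441.9 261.8] [26 29]
  blob 460 [593.1 114. ] [365.9 264.8] [22 30]
now [604.6 194.3 386.6] -> [426.3 136.5 406.3] shift cm [-17.24   7.33  -2.04] rot [-0.2  -0.16 67.44]
```

Call:
arm_command:
  steps:
    - [-17.2,7.3,0,0,0,67.5]
    - [-17.2,7.3,0,0,0,67.5]
    - [-17.2,7.3,0,0,0,67.5]
    - [-17.2,7.3,0,0,0,67.5]
    - [-17.2,7.3,0,0,0,67.5]
    - [-17.2,7.3,0,0,0,67.5]
    - [-17.2,7.3,0,0,0,67.5]
    - [-17.2,7.3,0,0,0,67.5]
    - [-17.2,7.3,0,0,0,67.5]
    - [-17.2,7.3,0,0,0,67.5]
    - [-17.2,7.3,0,0,0,67.5]
    - [-17.2,7.3,0,0,0,67.5]

```text
t: 44.43
eef_pos: [426.8, 136.7, 383.4]
tcp_rot: [3.14, 0.0, -1.264]
ft_force: [-0.7, -1.1, -0.2]
opening: 0.626
```

```bash
python3 - <<'E'
from h import *
print(state()["joints"])
tool([426.3,136.5,90.5],np.radians(-72))
E
```

```text
[1.62453569e-01 2.69497032e-01 1.99923144e+00 4.23185110e-05
 8.74961221e-01 1.42676088e+00]
now [426.8 136.7 383.4] -> [426.3 136.5 261.8] shift cm [1.000e-02 3.000e-02 1.216e+01] rot [ 0.12  0.02 -0.44]
```

```bash
python3 - <<'E'
from h import *
s=shot("scene","scene19"); a=cv2.imread("pics/scene13.png"); d=cv2.absdiff(s,a).max(2)
r=d[255:325,100:310]; print("rack diff",(r>50).sum(),r.shape); r=d[235:285,75:115]; print("cup diff",(r>50).sum())
E
```

```text
rack diff 106 (70, 210)
cup diff 108
```

Call:
arm_command:
  steps:
    - [0,0,3,0,0,-0.4]
    - [0,0,6,0,0,-0.4]
    - [0,0,9,0,0,-0.4]
    - [0,0,11,0,0,-0.4]
    - [0,0,12.1,0,0,-0.4]
    - [0,0,12.1,0,0,-0.4]
    - [0,0,12.1,0,0,-0.4]

```text
t: 45.07
eef_pos: [426.9, 136.8, 262.9]
tcp_rot: [3.14, 0.0, -1.258]
ft_force: [-0.0, -0.7, -0.7]
opening: 0.631
```

Call:
arm_command:
  steps:
    - [0,0,0,0,0,0]
    - [0,0,0,0,0,0]
    - [0,0,0,0,0,0]
    - [0,0,0,0,0,0]
    - [0,0,0,0,0,0]
    - [0,0,0,0,0,0]
    - [0,0,0,0,0,0]
    - [0,0,0,0,0,0]
  jaw: 0

```text
t: 45.73
eef_pos: [426.7, 137.0, 263.4]
tcp_rot: [3.141, 0.001, -1.26]
ft_force: [-1.4, 2.8, 2.3]
opening: 0.165
```

Well-centred, low forces. Turn anticlockwise.

Call:
arm_command:
  steps:
    - [0,0,0,0,0,-6]
    - [0,0,0,0,0,-12]
    - [0,0,0,0,0,-18]
    - [0,0,0,0,0,-24]
    - [0,0,0,0,0,-30]
    - [0,0,0,0,0,-36]
    - [0,0,0,0,0,-42]
    - [0,0,0,0,0,-48]
    - [0,0,0,0,0,-54]
    - [0,0,0,0,0,-60]
    - [0,0,0,0,0,-65]
    - [0,0,0,0,0,-68]

```text
t: 46.73
eef_pos: [427.8, 136.1, 263.5]
tcp_rot: [3.141, -0.003, -0.068]
ft_force: [6.6, -11.7, -1.6]
opening: 0.166
```

Call:
arm_command:
  steps:
    - [0,0,0,0,0,-2]
    - [0,0,0,0,0,-4]
    - [0,0,0,0,0,-5]
    - [0,0,0,0,0,-5]

```text
t: 47.07
eef_pos: [427.8, 136.3, 263.5]
tcp_rot: [-3.141, -0.003, 0.014]
ft_force: [5.9, -8.6, -2.3]
opening: 0.179
```

```bash
python3 - <<'E'
from h import *
st=state();print(st["eef_pos"],st["tcp_rot"],st["ft_force"],st["moment"],st["opening"])
E
```

```text
[427.80955302 136.3030116  263.48970055] [-3.14145409e+00 -2.60656442e-03  1.37704331e-02] [ 5.93439021 -8.55354953 -2.29560222] [-1.39955323 -1.21777199 -0.8539291 ] 0.1794387342010086
```

Call:
arm_command:
  steps:
    - [0,0,0,0,0,0]
    - [0,0,0,0,0,0]
    - [0,0,0,0,0,0]
    - [0,0,0,0,0,0]
    - [0,0,0,0,0,0]
    - [0,0,-3,0,0,0]
    - [0,0,-7,0,0,0]
    - [0,0,-11,0,0,0]
    - [0,0,-15,0,0,0]
    - [0,0,-18,0,0,0]
    - [0,0,-18,0,0,0]
  jaw: 6.5

```text
t: 47.98
eef_pos: [426.8, 136.9, 448.7]
tcp_rot: [-3.14, -0.009, 0.015]
ft_force: [0.4, 0.4, 0.7]
opening: 0.682
```

Call:
arm_command:
  steps:
    - [0,4,-1,0,0,0]
    - [0,8,-2,0,0,0]
    - [0,12,-2,0,0,0]
    - [0,16,-2,0,0,0]
    - [0,20,-2,0,0,0]
    - [0,22,-2,0,0,0]
    - [0,22,-2,0,0,0]
    - [0,22,-2,0,0,0]

```text
t: 48.65
eef_pos: [430.0, -83.9, 462.5]
tcp_rot: [-3.141, 0.002, 0.012]
ft_force: [-0.8, 0.6, 0.7]
opening: 0.685
```

```bash
python3 - <<'E'
from meas import *
t=shot("top","top20");s=shot("scene","scene20")
def bar(im,box,n):
    x0,y0,x1,y1=box; F=4;c=cv2.resize(im[y0:y1,x0:x1],None,fx=F,fy=F,interpolation=cv2.INTER_CUBIC)
    m=(c.max(2)<60).astype(np.uint8); k=max(cv2.findContours(m,0,1)[0],key=cv2.contourArea); P=(k.reshape(-1,2)+.5)/F-.5+[x0,y0]
    W=plane(n,P,100)[:,:2]; W=W-W.mean(0); u=np.linalg.svd(W,full_matrices=False)[2][0]; print(n,"bar axis deg",np.degrees(np.arctan2(u[1],u[0]))%180, cv2.contourArea(k))
for a,b in((cv2.imread("pics/top0.png"),"start"),(t,"now")): print(b);bar(a,(190,205,222,226),"top")
for f in ("scene0","scene20"): bar(cv2.imread(f"pics/{f}.png"),(340,188,380,208),"scene")
a=cv2.imread("pics/scene13.png"); d=cv2.absdiff(s,a).max(2); print("rack",(d[255:325,100:310]>50).sum(),"cup",(d[235:285,75:115]>50).sum())
d=cv2.absdiff(t,cv2.imread("pics/top13.png")).max(2); print("rack top",(d[128:190,255:392]>50).sum(),"cup",(d[178:202,388:414]>50).sum())
print("plate top view");meas(t,(148,135,228,182),42); print("plate scene");meas(s,(340,190,480,290),42,"scene",thr=140,dark=125)
print(state()["t"],state()["eef_pos"])
E
```

```text
start
top bar axis deg 83.23531471985508 3048.5
now
top bar axis deg 83.53333551464316 3008.0
scene bar axis deg 113.13807655667803 7524.0
scene bar axis deg 113.7659499596763 7516.5
rack 107 cup 107
rack top 951 cup 0
plate top view
rect [603.5 194.3] [204.8  85.7] 84.93
  blob 2564 [607.2 196.8] [186.  155.6] [100  34]
  blob 103 [610.3 272.6] [160.6 154.7] [12 13]
  blob 77 [595.  113.1] [214.  159.4] [13 10]
plate scene
rect [604.9 193.6] [203.7  84.3] 85.05
  blob 7981 [590.1 201.1] [405.8 259.4] [148  63]
  blob 531 [607.6 274.3] [441.9 261.8] [26 29]
  blob 454 [593.2 113.9] [365.9 264.9] [22 30]
48.75 [430.01111702 -82.61999662 462.85532532]
```

```bash
python3 -c "
from cell import job_done,state
print(job_done(),state()['t'])"
```

```text
the job is handed in; nothing more can be done
the job is handed in; nothing more can be done
```

The job is handed in, at about 49 s on the robot's clock. The isolator was turned off first. Boards c, d and a were then leaned on the rack, the top plate was lowered over the pins, and the isolator was turned on again. No board_b was in view.

Board c was knocked askew while it stood on the rack. I gripped it again and reseated it straight.

**Last checks:**
- **Boards:** all three lean side by side. Their feet line up with each other to about 2 mm, and the scene view of the rack hardly changed after board c was reseated (about 107 of 14,700 pixels).
- **Plate:** it went over the pins with almost no force and came down within 0.5 mm of its home height. Its outline at home height measures 204 × 84 mm.
- **Switch:** I turned it against the stop both ways (0.85–0.9 N m felt). The bar's angle is within 1° of where it started.
- **Cup:** it still stands in its place. It showed no change in the top view and 107 changed pixels in the scene view, which I did not look into.

**Doubtful or limited:**
- The top-view comparison of the rack showed 951 changed pixels. I put this down to the arm and its shadow, but did not confirm it.
- My 16 picture views ran out before the plate was placed, so every check after that was by numbers only.

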